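# Press both bushes into an angle bracket

## Robot

A 6-joint arm with a two-finger parallel gripper is mounted at the origin on the work surface. World frame = base frame: x ahead of the robot, y to its left, z up, the work surface at z = 0. Lengths are in m, angles in degrees, forces in N, time in s.
With the tool pointing down it reaches from about 0.425 to 0.95 m from the base axis. Payload 3.5 kg.
Tool frame: the origin (TCP) lies between the finger pads; the fingertips stand arm.nose_length ahead of it and the grasp point (between the pads) lies 2 mm behind it (arm.nose_length is the distance from the TCP to the fingertips, in m); z points along the fingers, y is the line along which they close (so a half turn about z gives the same grasp; the last joint's range is limited). The gripper opens to 85 mm and grips with 20 to 120 N. Pads are 22 mm wide; open, the fingers measure 114 mm over their backs; the gripper's body (76 mm by 85 mm) begins 54 mm behind the grasp point. The pads swing forward as they close: fully open they stand 13 mm farther back than shut.
Start: joints at [66.119, 16.404, 90.338, -0, 73.258, -8.594], TCP at [0.178, 0.651, 0.214] pointing down, gripper open.
Joint ranges: [-158.93, 158.93], [-51.34, 127.21], [12.03, 142.37], [-87.48, 267.48], [13.55, 161.25], [-162.69, 162.69]. Speed limits (degrees/s): [159.86, 159.86, 180, 180, 180, 180].

## Interface

Orientations are given as a 3x3 rotation matrix whose columns are the frame's x, y, z axes.
In Python, from cell import get_obs, viewer, arm, finder gives the robot as it stands.
- The arm moves only by the tool arm_command, never from a script. Its argument "plan" is a list of rows, each an object with "grip": the opening, from -1 (shut) to 1 (fully open); "slide": the shift along the tool's x, y, z in mm, a list of three; "twist": the turn, a rotation vector about the tool's x, y, z in rad, a list of three. In form: [{"grip": grip, "slide": [dx, dy, dz], "twist": [rx, ry, rz]}, ...]. A call has 1 to 8 rows; each row shifts and turns the commanded pose from where the row before left it, along the tool's axes as they then stand; what a row does not reach is not made up. A row lasts 1/10 s, in which the tool goes at most 50 mm and 8.59 degrees, less where a joint would pass 70% of its speed; a pose out of reach is approached as far as the arm can. A call with a gripper value outside its range is refused whole. The fingers move at their own pace and stop on an object; the grip force is fixed at half the most. Time passes only in rows, so rows that do not move let the fingers close. It gives the time, the measured TCP pose, the force, the opening and the grip force at its end, in the units of the state.
- get_obs(): the state, without advancing time (a new reading comes with each control period).
- viewer.camera(name): name is "scene" or "side" or "wrist"; returns a dict with "color" (384x512x3 uint8, red, green, blue), "z_map" (384x512 float32, m along the optical axis (not along the pixel's ray), 0 where there is no reading), "fx", "fy", "cx", "cy" (pixels), "eye" and "attitude" of the camera in the world. Camera axes: x right, y down, z forward; pixel columns grow to the right and rows downward; lengths in m; the calibration is good to about 2 mm. A picture is of the moment at which its call begins.
- arm.job_done(): hands the job in; it is judged then, once.
Trained networks look in a picture, given as the dict that the camera call returned (one of the last four; its "shot" number tells which), for a name from the list of things; names that differ only in an ending like _2 or _b are one class to them, and where a whole thing is asked for, a point or a joint stands for the part that bears it (a point fixed in the world has none). Each returns a list of dicts, best first, with "score" (0 to 1); they miss things now and then, are a little off and sometimes report something else, mostly with a low value. They report only what shows in the picture. A call takes as long as a camera call. They do not tell look-alikes from the thing itself.
- finder.trace(target, picture): "pixels" (384x512 bool, what is visible of it) and "centre" ([column, row] in pixels, amid what is visible of it).
- finder.mark_of(target, picture): "centre" ([column, row] in pixels: a listed point, or the origin of a listed thing).
The state is a dict: "time": time; "joint_positions": joint angles; "qvel": joint speeds; "joint_torque": joint torques, N m; "ee_pos": TCP position; "tool_rot": TCP orientation; "contact_force": force on the tool from outside, world axes, zero at the start; "torque": the same for the moment, N m; "opening": finger opening in m; "finger_force": force on a finger pad.
Only numpy, scipy, OpenCV 4.12 (cv2) and the standard library are available. Lean on these libraries where they do the work, as an engineer would, in place of code of your own. Each camera call takes 0.05 s, during which the arm holds its last target. There are 200 camera calls.

## Task

The angle bracket stands in the lever press with one brass bush under the ram: pull the press lever down to drive that bush fully home, then take the bracket out, turn it over onto its other leg, put it back in the press and drive the second bush home with the press in the same way. Leave the bracket sitting flat on the press plate, second bush under the ram and lever back up, and do not shove the other things on the bench about.

Things in the scene. Friction and masses are not known exactly. Their poses are not given: they have to be found in the camera images.
- press: Hand lever (arbor) press bolted to the bench: green casting 220 mm deep, 100 mm wide (feet 136 mm), 235 mm tall. Origin: on the bench, right below the ram's axis; +z up, +x towards the column, y across; the throat is open to -x and to both sides. Head: x -25 to +105, y -30 to +30, z 150 to 235 mm. Column: x from +46 mm backwards, 54 mm wide. The lever is on the +y side.
- press_plate (a point): Top of the steel work plate, 50 mm above the bench, straight below the ram (x, y = 0 in the press's frame). The plate spans x -95 to +35 mm and y -45 to +45 mm of the press's frame.
- stop_bar (a point): Middle of the front edge, on the plate, of the stop bar across the rear of the plate: at x +20 mm in the press's frame; the bar is 10 mm deep, 70 mm wide and 8 mm high. A bracket leg lying flat on the plate, its end 1 mm short of this edge, has its bush centred under the ram.
- press_lever (a joint): Angle of the press lever, rad: 0 = up (a return spring brings it back and holds it there), 1.2 = lower stop. At value q the arm points from the hub to the press's -x side, 0.70 - q rad above horizontal. The ram goes down 18 mm per rad. Pushing the arm down near the knob takes under 10 N, a bush included (more nearer the hub); a bush is home at about 1.15 rad, just before the stop.
- lever_hub (a point): Centre of the lever's hub, at x +32, y +90, z +190 mm in the press's frame; the lever swings about the y axis through it. The arm is a round bar, 14 mm thick, 180 mm long, with a stub behind the hub.
- lever_knob (a point): Centre of the black ball knob (30 mm) at the end of the lever arm, 185 mm from the hub.
- ram_face (a point): Centre of the lower face of the ram (20 mm square, round nose 23 mm across). 78.6 mm above the bench with the lever up, 57 mm with the lever fully down. The ram's upper end stands out of the head, to 306 mm above the bench with the lever up.
- bracket: Aluminium angle bracket, loose, about 0.2 kg: two legs at a right angle, each 85 mm long (outside), 50 mm wide, 6 mm thick, joined by a gusset at each side. Origin: outside of the bend, mid-width. Leg 1 runs along +x, leg 2 along +z; y across the width; outer faces at z = 0 and x = 0. At the start leg 1 is flat on the plate, pointing under the ram, and leg 2 stands on the press's -x side.
- bracket_gussets (a point): Point midway between the two gussets, 25 mm from both outer faces: the bracket's x 25, y 0, z 25 mm. The gussets are flat triangles 5 mm thick, flush with the 50 mm width, filling the corner and reaching 60 mm from the bend along both legs; the bracket can be taken across them (50 mm).
- bush_1 (a joint): How far the bush of leg 1 is pressed in, m: 0 = standing proud, 0.005 = home. Flanged brass bush, flange 18 mm across and 2 mm thick, on the inner face of leg 1, 66 mm from the outside of the bend, mid-width; its head stands 7 mm over that face when proud, 2 mm when home. It needs about 20 N to move and stays where it is left.
- bush_2 (a joint): The same for the identical bush of leg 2, on that leg's inner face, 66 mm from the outside of the bend.
- bush_1_head (a point): Centre of the top of the flange of the bush in leg 1.
- bush_2_head (a point): Centre of the top of the flange of the bush in leg 2.
- foot: Bystander: skin-coloured prosthetic foot, 180 mm long, 95 mm tall, loose. Origin under its middle, toes to +x.
- pylon: Bystander: aluminium tube 30 mm with square dark clamp adapters 44 mm at its ends, 180 mm long, lying along x, loose. Origin under its middle.
- bush_bin: Bystander: open grey bin 140 x 100 x 55 mm with spare bushes, loose. Origin under its middle.
- calf_shell: Bystander: pale half-round calf shell, 170 mm long (along x), 105 mm wide, 55 mm tall, loose. Origin under its middle.
- grease_jar: Bystander: jar, 64 mm in diameter, 75 mm tall, loose. Origin under its middle.
- pen_cup: Bystander: grey cup, 76 mm in diameter, 95 mm tall, loose. Origin under its middle.
There are look-alikes about, which are no part of the job. Leave any green or red look-alike of the bracket alone.

How it is judged (in metres and radians):
On the way, in this order (a step that is already met when the one before it is completed fails the run):
1. the first bush has been driven home with the press: bush_1 at least 4.2 mm in, with the lever down (over 0.9 rad) and the bush under the ram (within 8 mm) (value of joint bush_1 above 0.0042 m and value of joint press_lever above 0.9 rad and horizontal distance between bush_1_head and ram_face below 0.008 m), for 0.05 s.
2. the second bush has been driven home with the press: bush_2 at least 4.2 mm in, with the lever down (over 0.9 rad) and the bush under the ram (within 8 mm) (value of joint bush_2 above 0.0042 m and value of joint press_lever above 0.9 rad and horizontal distance between bush_2_head and ram_face below 0.008 m), for 0.05 s.
At the end, for the whole second after the job is handed in: Both bushes are at least 4.2 mm of their 5 mm in; the lever is up again (below 0.1 rad); the bracket rests, still, on the press plate with leg 2 flat (leg 1 within 0.08 rad of upright) and the bush of leg 2 within 10 mm of the ram's axis (value of joint each of bush_1, bush_2 above 0.0042 m and value of joint press_lever below 0.1 rad and horizontal distance between bush_2_head and ram_face below 0.01 m and z of bush_2_head in the frame of press below 0.063 m and angle between bracket's own x axis and vertical below 0.08 rad and linear speed of bracket below 0.01 m/s); the robot touches nothing.
It fails at once if a bystander is shoved more than 40 mm from its place (distance of any of foot, pylon, bush_bin, calf_shell, grease_jar, pen_cup from where it was at the start of the episode above 0.04 m).
It also fails if it takes over 72 s, if anything falls off the work surface, if the arm or the gripper's body presses on something with over 40 N, if the wrist force passes 120 N, or if a joint passes its speed limit or range.

## Working session

There is one attempt and no reset: what is moved stays moved. The work goes in short steps, Python scripts to look and compute and a tool call to move; the robot and the scene stay as the last step left them, time stands still between calls to the robot, and variables do not carry over. Pictures are saved under pics/ and viewed, at most 10 in all, crops included, and the job is handed in when it is done.

Besides the shell and the picture viewer there is one more tool, called after "Emit:" in YAML: its name, and indented under it one key for each argument. arm_command: Moves the arm, as the interface text tells. Its arguments: {"type":"object","properties":{"plan":{"type":"array"}},"required":["plan"]}

```bash
mkdir -p pics; ls; cat > h.py <<'E'
import numpy as np, cv2
from cell import get_obs, viewer, arm, finder
def ray(c,px):
    d=np.array([(px[0]-c['cx'])/c['fx'],(px[1]-c['cy'])/c['fy'],1.0]); return np.array(c['eye']),np.array(c['attitude'])@d
def pt(c,px,r=1):
    u,v=int(round(px[0])),int(round(px[1])); z=c['z_map'][max(v-r,0):v+r+1,max(u-r,0):u+r+1]; z=z[z>0]
    e,d=ray(c,px); return e+d*(np.median(z) if z.size else np.nan)
def tri(c1,p1,c2,p2):
    e1,d1=ray(c1,p1);e2,d2=ray(c2,p2);d1/=np.linalg.norm(d1);d2/=np.linalg.norm(d2)
    s=np.linalg.lstsq(np.c_[d1,-d2],e2-e1,rcond=None)[0]; a=e1+d1*s[0];b=e2+d2*s[1]; return (a+b)/2,np.linalg.norm(a-b)
def proj(c,P):
    q=np.array(c['attitude']).T@(np.array(P)-c['eye']); return q[:2]/q[2]*[c['fx'],c['fy']]+[c['cx'],c['cy']]
def save(c,n): cv2.imwrite('pics/'+n+'.png',c['color'][:,:,::-1])
E
python3 - <<'E'
from h import *
o=get_obs(); print({k:np.round(v,3) for k,v in o.items()}, arm.nose_length)
C={n:viewer.camera(n) for n in('scene','side','wrist')}
np.set_printoptions(precision=3,suppress=True)
a=cv2.hconcat([cv2.resize(C[n]['color'],(800,600)) for n in ('scene',)])
for n in C:
    save(C[n],n+'0'); print(n,C[n]['eye'],C[n]['attitude'][:,2])
    for t in ['press','press_plate','stop_bar','lever_hub','lever_knob','ram_face','bracket','bracket_gussets','bush_1_head','foot','pylon','bush_bin','calf_shell','grease_jar','pen_cup']:
        r=finder.mark_of(t,C[n]); print(n,t,[(round(x['score'],2),np.round(x['centre'],1),pt(C[n],x['centre'])) for x in r[:3] if 0<=x['centre'][0]<512 and 0<=x['centre'][1]<384])
cv2.imwrite('pics/both.png',cv2.vconcat([cv2.hconcat([C['scene']['color'],C['side']['color']])])[:,:,::-1][:, :])
cv2.imwrite('pics/both.png',cv2.resize(cv2.imread('pics/both.png'),(800,300)))
E
```

```text
pics
{'time': np.float64(0.0), 'joint_positions': array([ 6.6121e+01,  1.6454e+01,  9.0423e+01, -1.0000e-03,  7.3260e+01,
       -8.5930e+00]), 'qvel': array([ 0.025,  0.014,  0.046, -0.095,  0.044,  0.044]), 'joint_torque': array([-1.0000e-03, -4.0598e+01, -2.9262e+01, -0.0000e+00,  6.0000e-03,
       -0.0000e+00]), 'ee_pos': array([0.178, 0.65 , 0.212]), 'tool_rot': array([[-0.965,  0.264, -0.001],
       [ 0.264,  0.965, -0.002],
       [ 0.   , -0.002, -1.   ]]), 'contact_force': array([ 0.618, -0.254,  0.851]), 'torque': array([ 0.   , -0.003,  0.049]), 'finger_force': np.float64(0.0), 'opening': np.float64(0.085)} 0.017
scene [1.1   0.981 0.945] [-0.422 -0.712 -0.561]
scene press [(0.87, array([236.5, 209.3]), array([ 0.551, -0.074,  0.053]))]
scene press_plate [(0.8, array([235.1, 199.4]), array([ 0.544, -0.097,  0.083])), (0.73, array([226.3, 270.3]), array([0.729, 0.182, 0.039]))]
scene stop_bar [(0.88, array([232.2, 196.4]), array([ 0.528, -0.153,  0.058])), (0.25, array([239.5, 199.9]), array([ 0.543, -0.063,  0.101]))]
scene lever_hub [(0.48, array([204.3, 173.8]), array(
[... 2330 characters left out ...]
e bush_bin [(0.89, array([192.8, 310.2]), array([0.641, 0.367, 0.026]))]
side calf_shell [(0.66, array([298. , 159.4]), array([ 0.438, -0.364,  0.005]))]
side grease_jar [(0.59, array([193.9, 251.9]), array([0.701, 0.178, 0.039])), (0.53, array([252.1, 146.3]), array([ 0.634, -0.367,  0.029]))]
side pen_cup [(0.76, array([210.8, 207.9]), array([ 0.698, -0.004,  0.05 ]))]
wrist [0.097 0.672 0.372] [ 0.309 -0.085 -0.947]
wrist press []
wrist press_plate []
wrist stop_bar []
wrist lever_hub []
wrist lever_knob []
wrist ram_face []
wrist bracket []
wrist bracket_gussets []
wrist bush_1_head []
wrist foot []
wrist pylon []
wrist bush_bin []
wrist calf_shell []
wrist grease_jar []
wrist pen_cup []
```

View pics/scene0.png

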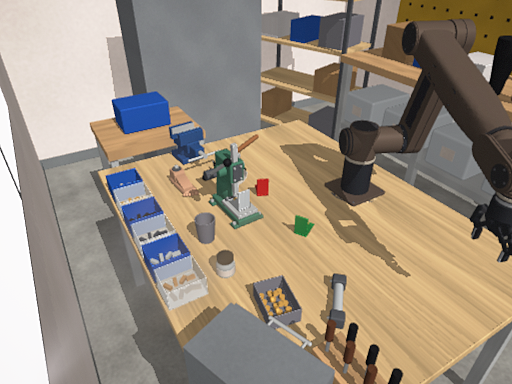

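View pics/side0.png

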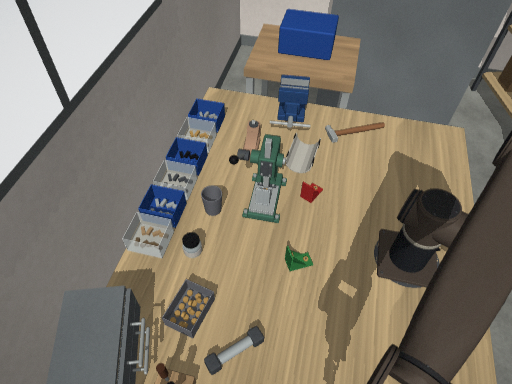

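The overview shows the press at scene (238,185) / side (267,180). Bracket candidates are the aluminium one in the press (scene (243,203), side (263,200)), the red look-alike (scene (262,187), side (311,191)) and the green one (scene (302,227), side (298,258)). By the description I choose the aluminium one in the press, and check it in a close crop.

```bash
python3 - <<'E'
import cv2
a=cv2.imread('pics/scene0.png')[130:235,185:285];b=cv2.imread('pics/side0.png')[125:230,220:320]
cv2.imwrite('pics/crop1.png',cv2.resize(cv2.hconcat([a,b]),None,fx=4,fy=4,interpolation=cv2.INTER_CUBIC))
E
```

```text
(no output)
```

View pics/crop1.png

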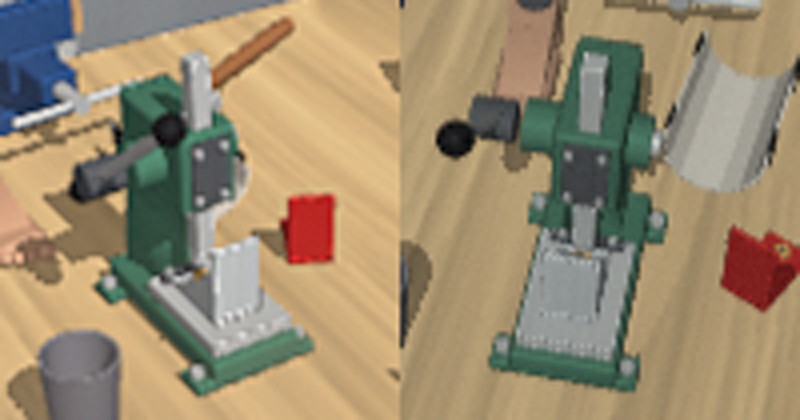

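The crop shows the aluminium bracket in the press, its upright leg at crop (235,275) left and (570,285) right. A brass bush sits at its foot by the ram, at (200,272) left. The lever knob is at (170,128) left and (455,138) right. The choice is confirmed. Next I fit the press pose with the depth maps.

```bash
cat > fit.py <<'E'
from h import *
from scipy.optimize import least_squares
B=np.array([[-25,105,-30,30,150,235],[46,110,-27,27,50,235],[-10,10,-10,10,78,306],[-95,35,-45,45,40,50],[20,30,-35,35,50,58]])/1000
def sd(P):
    out=[]
    for b in B:
        lo,hi=b[::2],b[1::2]; q=np.abs(P-(lo+hi)/2)-(hi-lo)/2
        out.append(np.abs(np.linalg.norm(np.maximum(q,0),axis=1)+np.minimum(q.max(1),0)))
    return np.min(out,0)
def cloud(c,ctr,R=.2):
    z=c['z_map']; v,u=np.nonzero(z>0); d=np.stack([(u-c['cx'])/c['fx'],(v-c['cy'])/c['fy'],np.ones(len(u))],1)*z[v,u][:,None]
    P=d@np.array(c['attitude']).T+c['eye']; m=(np.hypot(P[:,0]-ctr[0],P[:,1]-ctr[1])<R)&(P[:,2]>.03); return P[m],c['color'][v[m],u[m]].astype(int)
def toP(P,p):
    c,s=np.cos(p[2]),np.sin(p[2]); Q=P-[p[0],p[1],p[3]]; return np.c_[c*Q[:,0]+s*Q[:,1],-s*Q[:,0]+c*Q[:,1],Q[:,2]]
def fit(P,p0,fs=.003):
    best=None
    for dy in (-.15,0,.15):
        r=least_squares(lambda p:sd(toP(P,p)),np.add(p0,[0,0,dy,0]),loss='cauchy',f_scale=fs)
        if best is None or r.cost<best.cost: best=r
    return best
E
cat > f1.py <<'E'
from fit import *
np.set_printoptions(precision=4,suppress=True)
for n in ('scene','side'):
    c=viewer.camera(n); P,col=cloud(c,(.53,-.14)); 
    r=fit(P,[.53,-.14,-1.6,0]); d=sd(toP(P,r.x)); print(n,len(P),r.x,np.mean(d<.004)); np.save(n+'P.npy',P)
P=np.r_[np.load('sceneP.npy'),np.load('sideP.npy')]; r=fit(P,[.53,-.14,-1.6,0]); print(r.x)
E
python3 f1.py; python3 -c "
from cell import *;print([a for a in dir(arm) if a[0]!='_'])"
```

```text
scene 2440 [ 0.5254 -0.1322 -1.5363  0.0012] 0.49508196721311476
side 2639 [ 0.5271 -0.1323 -1.5358  0.0004] 0.469117089806745
[ 0.526  -0.1322 -1.5408  0.0008]
['MotionError', 'job_done', 'nose_length']
```

```bash
cat > mv.py <<'E'
from h import *
from scipy.spatial.transform import Rotation as Ro
import json,os
PR=[.526,-.1322,-1.5385]
if os.path.exists('press.json'): PR=json.load(open('press.json'))
c,s=np.cos(PR[2]),np.sin(PR[2]); RP=np.array([[c,-s,0],[s,c,0],[0,0,1.]])
def W(v): return RP@(np.array(v)/1000)+[PR[0],PR[1],0]        # press mm -> world
def inP(p): return RP.T@(np.array(p)-[PR[0],PR[1],0])*1000
def tool(al,R=RP,flip=1): # tool z tilted al deg from down towards +x of R; tool y = R's y
    a=np.radians(al); z=R@np.array([np.sin(a),0,-np.cos(a)]); y=R[:,1]*flip; return np.c_[np.cross(y,z),y,z]
def rows(p,R,n,p0=None,R0=None):
    o=get_obs() if p0 is None else None
    p0=np.array(o['ee_pos']) if p0 is None else p0; R0=np.array(o['tool_rot']) if R0 is None else R0
    w=Ro.from_matrix(R0.T@R).as_rotvec()/n; M=sum((Ro.from_rotvec(w*k).as_matrix() for k in range(n)))
    sl=np.linalg.solve(M,R0.T@(np.array(p)-p0))*1000
    print('n',n,'slide',np.round(sl,1).tolist(),'|%.0f|'%np.linalg.norm(sl),'twist',np.round(w,4).tolist(),'|%.1fdeg|'%np.degrees(np.linalg.norm(w)))
    return np.array(p),R
E
python3 - <<'E'
from mv import *
p=W([-86.5,90,350]);print(p); rows(p,tool(0),20)
E
```

```text
[ 0.61315992 -0.04283894  0.35      ]
n 20 slide [-43.4, -6.1, -6.8] |44| twist [-0.0, 0.0, 0.0636] |3.6deg|
```

Emit:
arm_command:
  plan:
    - {"grip":-1,"slide":[-43.4,-6.1,-6.8],"twist":[0,0,0.0636]}
    - {"grip":-1,"slide":[-43.4,-6.1,-6.8],"twist":[0,0,0.0636]}
    - {"grip":-1,"slide":[-43.4,-6.1,-6.8],"twist":[0,0,0.0636]}
    - {"grip":-1,"slide":[-43.4,-6.1,-6.8],"twist":[0,0,0.0636]}
    - {"grip":-1,"slide":[-43.4,-6.1,-6.8],"twist":[0,0,0.0636]}
    - {"grip":-1,"slide":[-43.4,-6.1,-6.8],"twist":[0,0,0.0636]}
    - {"grip":-1,"slide":[-43.4,-6.1,-6.8],"twist":[0,0,0.0636]}
    - {"grip":-1,"slide":[-43.4,-6.1,-6.8],"twist":[0,0,0.0636]}

```text
time: 3.3
ee_pos: [0.4597, 0.4457, 0.2685]
tool_rot: [[-0.712, 0.702, 0.0], [0.702, 0.712, 0.0], [-0.0, 0.0, -1.0]]
contact_force: [1.1, 0.0, -0.5]
opening: 0.0002
finger_force: 0.0
```

Emit:
arm_command:
  plan:
    - {"grip":-1,"slide":[-43.4,-6.1,-6.8],"twist":[0,0,0.0636]}
    - {"grip":-1,"slide":[-43.4,-6.1,-6.8],"twist":[0,0,0.0636]}
    - {"grip":-1,"slide":[-43.4,-6.1,-6.8],"twist":[0,0,0.0636]}
    - {"grip":-1,"slide":[-43.4,-6.1,-6.8],"twist":[0,0,0.0636]}
    - {"grip":-1,"slide":[-43.4,-6.1,-6.8],"twist":[0,0,0.0636]}
    - {"grip":-1,"slide":[-43.4,-6.1,-6.8],"twist":[0,0,0.0636]}
    - {"grip":-1,"slide":[-43.4,-6.1,-6.8],"twist":[0,0,0.0636]}
    - {"grip":-1,"slide":[-43.4,-6.1,-6.8],"twist":[0,0,0.0636]}

```text
time: 4.1
ee_pos: [0.6044, 0.1303, 0.3228]
tool_rot: [[-0.28, 0.96, 0.0], [0.96, 0.28, 0.0], [-0.0, 0.0, -1.0]]
contact_force: [0.2, -0.9, -0.9]
opening: 0.0002
finger_force: 0.0
```

```bash
cat > f2.py <<'E'
from fit import *; from mv import *
np.set_printoptions(precision=4,suppress=True)
o=get_obs();print(o['time'],o['ee_pos'],o['tool_rot'].round(3).tolist(),o['joint_positions'])
c=viewer.camera('wrist'); save(c,'w1'); P,col=cloud(c,PR[:2],.22); r=fit(P,PR+[0]); print(len(P),r.x,np.mean(sd(toP(P,r.x))<.004))
for t in ['lever_knob','lever_hub','bracket','bracket_gussets','bush_1_head','bush_2_head','ram_face','stop_bar']:
    print(t,[(round(x['score'],2),np.round(x['centre'],1),inP(pt(c,x['centre']))) for x in finder.mark_of(t,c)[:2]])
E
python3 f2.py
```

```text
4.1 [0.6044 0.1303 0.3228] [[-0.28, 0.96, 0.0], [0.96, 0.28, 0.0], [-0.0, 0.0, -1.0]] [  2.7756   5.7487  91.3646   0.0033  82.8688 -13.4798]
5363 [ 0.5188 -0.1084 -1.7064 -0.0017] 0.3524146932686929
lever_knob [(0.4, array([280.6, 246.6]), array([-123.3024,  165.1323,   69.7718]))]
lever_hub []
bracket [(0.95, array([176.9, 244.1]), array([-73.9592,   2.1376,  48.7088])), (0.93, array([120.5, 109.9]), array([-261.8675, -124.5831,   17.5405]))]
bracket_gussets [(0.87, array([ 79.4, 274.4]), array([  29.9433, -153.213 ,   44.1293])), (0.69, array([104.8, 113.3]), array([-260.1055, -125.0559,   66.2641]))]
bush_1_head [(0.47, array([ 81.2, 116.9]), array([-235.2264, -184.8166,   12.3877])), (0.39, array([165.9, 280.7]), array([-65.015 ,   9.2436, 133.4569]))]
bush_2_head [(0.24, array([163.6, 287.8]), array([-11.7474,  -0.2019,  83.9638]))]
ram_face []
stop_bar [(0.81, array([167.3, 289.5]), array([-262.6312,   51.498 ,  389.2882]))]
```

View pics/w1.png

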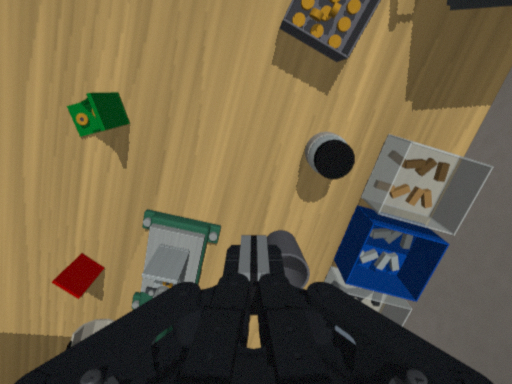

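The wrist view shows the press front and bracket at (165,265), the cup at (285,250), and the red (78,275) and green (100,112) look-alikes. The gripper spoilt the fit, so I mask it out.

```bash
cat > f3.py <<'E'
from fit import *; from mv import *
np.set_printoptions(precision=4,suppress=True)
c=viewer.camera('wrist'); e=get_obs()['ee_pos']; P,col=cloud(c,PR[:2],.2)
P=P[~((np.hypot(P[:,0]-e[0],P[:,1]-e[1])<.15)&(P[:,2]>e[2]-.05)) & (P[:,2]<.32)]
S=[np.load('sceneP.npy'),np.load('sideP.npy')]
r=fit(P,PR+[0]); print(len(P),r.x,np.mean(sd(toP(P,r.x))<.004))
# bracket points in press frame: leg 2 outer/top
for n,A in zip('sdw',S+[P]):
    Q=toP(A,PR+[0])*1000; m=(abs(Q[:,1])<40)&(Q[:,0]<-55)&(Q[:,0]>-85)&(Q[:,2]>62)&(Q[:,2]<145); q=Q[m]
    print(n,len(q),'x',np.percentile(q[:,0],[5,50,95]),'y',np.percentile(q[:,1],[2,98]),'z',np.percentile(q[:,2],[2,98]), 'slope',np.polyfit(q[:,1],q[:,0],1))
rows(W([-86.5,90,350]),tool(0),4)
E
python3 f3.py
```

```text
4797 [ 0.5234 -0.0696 -2.1206 -0.0018] 0.4569522618303106
s 212 x [-73.1463 -69.6022 -62.4729] y [-24.4235  24.8863] z [ 63.2463 137.3878] slope [  0.0505 -69.0462]
d 198 x [-72.4545 -68.7786 -64.3912] y [-23.6392  23.109 ] z [ 65.4146 136.3545] slope [ -0.0134 -68.6805]
w 1121 x [-69.5309 -68.5167 -64.8943] y [-24.1162  24.7193] z [ 63.9998 134.0618] slope [ -0.0003 -68.1776]
n 4 slide [-43.8, -6.1, -6.9] |45| twist [-0.0001, -0.0, 0.064] |3.7deg|
```

Emit:
arm_command:
  plan:
    - {"grip":-1,"slide":[-43.8,-6.1,-6.9],"twist":[0,0,0.064]}
    - {"grip":-1,"slide":[-43.8,-6.1,-6.9],"twist":[0,0,0.064]}
    - {"grip":-1,"slide":[-43.8,-6.1,-6.9],"twist":[0,0,0.064]}
    - {"grip":-1,"slide":[-43.8,-6.1,-6.9],"twist":[0,0,0.064]}
    - {"grip":-1,"slide":[0,0,0],"twist":[0,0,0]}
    - {"grip":-1,"slide":[0,0,0],"twist":[0,0,0]}

```text
time: 5.2
ee_pos: [0.6132, -0.0442, 0.3502]
tool_rot: [[-0.03, 1.0, 0.0], [1.0, 0.03, 0.001], [0.001, 0.0, -1.0]]
contact_force: [-0.7, 0.6, 1.2]
opening: 0.0
finger_force: 0.0
```

```bash
python3 -c "
from mv import *
o=get_obs();print(inP(o['ee_pos']),o['joint_positions'],o['contact_force'])
print((RP.T@o['tool_rot']).round(3))"
```

```text
[-85.11242093  89.96553792 350.1502781 ] [-1.35863082e+01  4.81656780e+00  8.96060229e+01  3.23860874e-02
  8.55779222e+01 -1.52980514e+01] [-0.65861386  0.55636444  1.15664506]
[[-1.     0.002 -0.001]
 [ 0.002  1.     0.   ]
 [ 0.001  0.    -1.   ]]
```

Emit:
arm_command:
  plan:
    - {"grip":-1,"slide":[0,0,15],"twist":[0,0,0]}
    - {"grip":-1,"slide":[0,0,15],"twist":[0,0,0]}
    - {"grip":-1,"slide":[9,0,16],"twist":[0,0,0]}
    - {"grip":-1,"slide":[9,0,16],"twist":[0,0,0]}
    - {"grip":-1,"slide":[9,0,17],"twist":[0,0,0]}

```text
time: 5.7
ee_pos: [0.6122, -0.0156, 0.2699]
tool_rot: [[-0.032, 1.0, 0.0], [1.0, 0.032, -0.0], [-0.0, 0.0, -1.0]]
contact_force: [-0.7, -1.0, 2.4]
opening: 0.0001
finger_force: 1.1
```

Emit:
arm_command:
  plan:
    - {"grip":-1,"slide":[4,0,19],"twist":[0,0,0]}
    - {"grip":-1,"slide":[4,0,19],"twist":[0,0,0]}
    - {"grip":-1,"slide":[4,0,19],"twist":[0,0,0]}

```text
time: 6.0
ee_pos: [0.6119, -0.0035, 0.2131]
tool_rot: [[-0.031, 1.0, 0.001], [1.0, 0.031, 0.001], [0.001, 0.001, -1.0]]
contact_force: [-0.5, 1.6, 3.9]
opening: 0.0001
finger_force: 1.8
```

Emit:
arm_command:
  plan:
    - {"grip":-1,"slide":[-2,0,14],"twist":[0,0,0]}
    - {"grip":-1,"slide":[-2,0,14],"twist":[0,0,0]}
    - {"grip":-1,"slide":[-2,0,14],"twist":[0,0,0]}
    - {"grip":-1,"slide":[-3,0,6],"twist":[0,0,0]}
    - {"grip":-1,"slide":[-3,0,6],"twist":[0,0,0]}

```text
time: 6.5
ee_pos: [0.6123, -0.017, 0.1598]
tool_rot: [[-0.03, 1.0, -0.0], [1.0, 0.03, 0.001], [0.001, -0.0, -1.0]]
contact_force: [0.1, 3.6, 4.7]
opening: -0.0002
finger_force: 2.5
```

```bash
python3 -c "
from mv import *
o=get_obs();print(inP(o['ee_pos']),o['contact_force'])
c=viewer.camera('side');save(c,'s2');d=viewer.camera('scene')
for n,k in(('side',c),('scene',d)):
  for t in ('lever_knob','ram_face'): print(n,t,[(round(x['score'],2),x['centre'],inP(pt(k,x['centre'])).round()) for x in finder.mark_of(t,k)[:2]])
  for q in (0,.9,1.0,1.1,1.2): a=.7-q; print(q,proj(k,W([32-185*np.cos(a),90,190+185*np.sin(a)])))
cv2.imwrite('pics/c2.png',cv2.resize(np.hstack([d['color'][130:235,185:285],c['color'][125:230,220:320]])[:,:,::-1],None,fx=4,fy=4))
"
```

```text
[-112.36681909   90.01588468  159.77880683] [0.07902737 3.58891849 4.6926397 ]
side lever_knob [(0.43, [228.9, 198.0], array([-160.,   96.,  175.]))]
side ram_face [(0.59, [267.5, 186.4], array([-7., -8., 83.]))]
0 [233.26165473 158.84539024]
0.9 [231.60725453 199.97131787]
1.0 [232.08025338 202.20105393]
1.1 [232.65979746 203.87644966]
1.2 [233.33545347 205.00009853]
scene lever_knob [(0.62, [237.0, 201.4], array([-160.,   82.,  174.]))]
scene ram_face [(0.62, [235.8, 201.0], array([-159.,   86.,  176.]))]
0 [226.27936129 162.08508962]
0.9 [233.63792434 205.41784824]
1.0 [233.1443691  208.84080298]
1.1 [232.40946443 211.82413139]
1.2 [231.44923086 214.34647533]
```

View pics/c2.png

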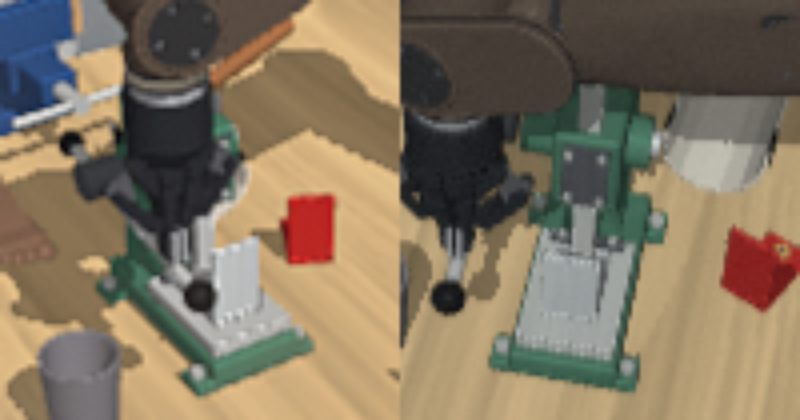

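The lever is partly down, with the knob at crop (200,295) left and (447,297) right, about 0.9 rad. I keep going down in small steps and watch the force.

Emit:
arm_command:
  plan:
    - {"grip":-1,"slide":[-1,0,4],"twist":[0,0,0]}
    - {"grip":-1,"slide":[-1,0,4],"twist":[0,0,0]}
    - {"grip":-1,"slide":[-1,0,3],"twist":[0,0,0]}

```text
time: 7.1
ee_pos: [0.6126, -0.0191, 0.1496]
tool_rot: [[-0.03, 1.0, 0.001], [1.0, 0.03, 0.002], [0.002, 0.001, -1.0]]
contact_force: [-1.6, 6.1, 7.3]
opening: 0.0003
finger_force: 3.9
```

Emit:
arm_command:
  plan:
    - {"grip":-1,"slide":[-1,0,3],"twist":[0,0,0]}
    - {"grip":-1,"slide":[-1,0,2],"twist":[0,0,0]}

```text
time: 7.3
ee_pos: [0.6127, -0.0206, 0.1445]
tool_rot: [[-0.03, 1.0, 0.001], [1.0, 0.03, 0.003], [0.003, 0.001, -1.0]]
contact_force: [-1.0, 6.6, 6.0]
opening: 0.0002
finger_force: 3.9
```

Emit:
arm_command:
  plan:
    - {"grip":-1,"slide":[-1,0,2],"twist":[0,0,0]}
    - {"grip":-1,"slide":[-1,0,2],"twist":[0,0,0]}

```text
time: 7.5
ee_pos: [0.6129, -0.0225, 0.1406]
tool_rot: [[-0.03, 1.0, 0.001], [1.0, 0.03, 0.003], [0.003, 0.001, -1.0]]
contact_force: [-1.0, 8.4, 5.8]
opening: 0.0003
finger_force: 4.1
```

```bash
cat > lev.py <<'E'
from mv import *
o=get_obs();print(inP(o['ee_pos']).round(1),o['contact_force'].round(1))
for n in('side','scene'):
  k=viewer.camera(n)
  qs=np.arange(-.1,1.4,.01); X=np.array([proj(k,W([32-185*np.cos(.7-q),90,190+185*np.sin(.7-q)])) for q in qs])
  for x in finder.mark_of('lever_knob',k)[:2]:
    d=np.hypot(*(X-x['centre']).T); print(n,round(x['score'],2),x['centre'],'q',qs[d.argmin()].round(2),d.min().round(1))
E
python3 lev.py
```

```text
[-106.9   90.4  140.6] [-1.   8.4  5.8]
side 0.52 [230.6, 203.7] q 1.05 1.9
side 0.17 [194.8, 310.1] q 1.3 111.7
scene 0.61 [238.4, 210.6] q 1.02 5.5
```

Emit:
arm_command:
  plan:
    - {"grip":-1,"slide":[-1,0,2],"twist":[0,0,0]}
    - {"grip":-1,"slide":[-1,0,2],"twist":[0,0,0]}

```text
time: 7.9
ee_pos: [0.613, -0.0243, 0.1367]
tool_rot: [[-0.03, 1.0, 0.001], [1.0, 0.03, 0.003], [0.003, 0.002, -1.0]]
contact_force: [-0.4, 9.0, 5.7]
opening: -0.0
finger_force: 4.2
```

Emit:
arm_command:
  plan:
    - {"grip":-1,"slide":[-1,0,2],"twist":[0,0,0]}
    - {"grip":-1,"slide":[-1,0,2],"twist":[0,0,0]}

```text
time: 8.1
ee_pos: [0.6131, -0.026, 0.1326]
tool_rot: [[-0.03, 1.0, 0.001], [1.0, 0.03, 0.004], [0.004, 0.002, -1.0]]
contact_force: [0.1, 8.4, 5.3]
opening: -0.0001
finger_force: 4.3
```

```bash
python3 lev.py
```

```text
[-103.4   90.5  132.6] [0.1 8.4 5.3]
side 0.46 [233.1, 202.7] q 1.04 0.8
scene 0.8 [233.2, 210.1] q 1.04 0.3
scene 0.5 [226.4, 271.0] q 1.39 53.2
```

```bash
python3 -c "
from mv import *
c=viewer.camera('side');d=viewer.camera('scene');w=viewer.camera('wrist')
a=cv2.resize(np.hstack([d['color'][170:225,205:260],c['color'][165:220,210:265]]),(800,400),interpolation=cv2.INTER_CUBIC)
cv2.imwrite('pics/c3.png',a[:,:,::-1]); 
o=get_obs();R=o['tool_rot']
print(proj(d,o['ee_pos']),proj(d,o['ee_pos']+.017*R[:,2]),proj(c,o['ee_pos']+.017*R[:,2]))
"
```

```text
[227.33687374 203.76738986] [227.52409068 207.5368752 ] [234.93031894 196.47479668]
```

View pics/c3.png

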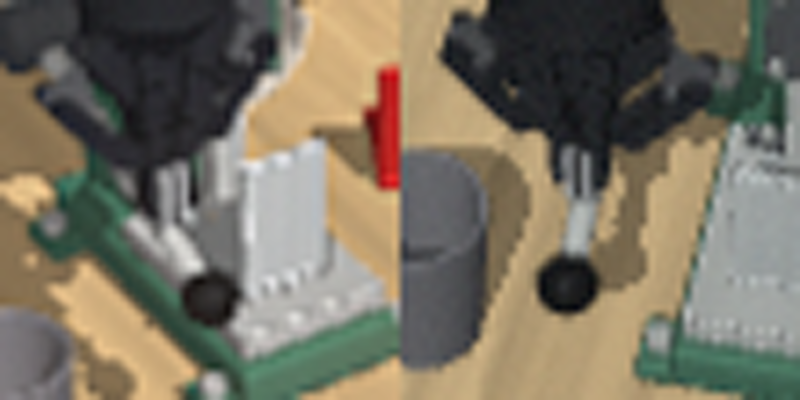

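The finger sits on the bar, about 35 mm from the knob (knob at crop (210,297) left and (568,284) right), so q is about 1.1. I press on until the force steps up.

Emit:
arm_command:
  plan:
    - {"grip":-1,"slide":[0,0,2],"twist":[0,0,0]}
    - {"grip":-1,"slide":[0,0,2],"twist":[0,0,0]}

```text
time: 8.65
ee_pos: [0.6132, -0.0269, 0.1288]
tool_rot: [[-0.031, 1.0, 0.002], [1.0, 0.031, 0.002], [0.002, 0.002, -1.0]]
contact_force: [-0.2, 5.9, 7.4]
opening: -0.0002
finger_force: 4.2
```

Emit:
arm_command:
  plan:
    - {"grip":-1,"slide":[0,0,2],"twist":[0,0,0]}
    - {"grip":-1,"slide":[0,0,0],"twist":[0,0,0]}

```text
time: 8.85
ee_pos: [0.6133, -0.0277, 0.1269]
tool_rot: [[-0.031, 1.0, 0.002], [1.0, 0.031, 0.0], [0.0, 0.002, -1.0]]
contact_force: [-0.2, 4.7, 6.4]
opening: 0.0001
finger_force: 3.9
```

```bash
python3 lev.py
```

```text
[-101.6   90.7  126.9] [-0.2  4.7  6.4]
side 0.59 [234.2, 205.2] q 1.29 0.4
side 0.54 [267.1, 186.2] q 0.49 36.1
scene 0.63 [234.2, 211.5] q 1.07 1.6
scene 0.26 [274.8, 307.6] q 1.39 100.8
```

Emit:
arm_command:
  plan:
    - {"grip":-1,"slide":[0,0,2],"twist":[0,0,0]}
    - {"grip":-1,"slide":[0,0,2],"twist":[0,0,0]}

```text
time: 9.25
ee_pos: [0.6135, -0.0287, 0.1235]
tool_rot: [[-0.031, 1.0, 0.002], [1.0, 0.031, -0.002], [-0.002, 0.002, -1.0]]
contact_force: [-1.7, 1.2, 8.6]
opening: 0.0002
finger_force: 4.2
```

Emit:
arm_command:
  plan:
    - {"grip":-1,"slide":[0,0,2],"twist":[0,0,0]}
    - {"grip":-1,"slide":[0,0,0],"twist":[0,0,0]}

```text
time: 9.45
ee_pos: [0.6135, -0.0295, 0.1216]
tool_rot: [[-0.031, 1.0, 0.002], [1.0, 0.031, -0.003], [-0.003, 0.002, -1.0]]
contact_force: [-1.8, 0.9, 6.9]
opening: -0.0001
finger_force: 3.8
```

```bash
python3 lev.py
```

```text
[-99.9  90.8 121.6] [-1.8  0.9  6.9]
side 0.62 [236.3, 204.6] q 1.39 1.8
scene 0.57 [234.8, 214.5] q 1.16 3.1
```

Emit:
arm_command:
  plan:
    - {"grip":-1,"slide":[0,0,2],"twist":[0,0,0]}
    - {"grip":-1,"slide":[0,0,2],"twist":[0,0,0]}

```text
time: 9.85
ee_pos: [0.6137, -0.0304, 0.1186]
tool_rot: [[-0.031, 1.0, 0.002], [0.999, 0.032, -0.005], [-0.005, 0.002, -1.0]]
contact_force: [-4.1, -1.5, 14.3]
opening: 0.0002
finger_force: 5.7
```

Emit:
arm_command:
  plan:
    - {"grip":-1,"slide":[0,0,2],"twist":[0,0,0]}
    - {"grip":-1,"slide":[0,0,2],"twist":[0,0,0]}

```text
time: 10.05
ee_pos: [0.6142, -0.0307, 0.1162]
tool_rot: [[-0.031, 1.0, 0.003], [0.999, 0.031, -0.006], [-0.006, 0.003, -1.0]]
contact_force: [-5.5, -0.6, 18.9]
opening: -0.0
finger_force: 7.8
```

```bash
python3 lev.py
```

```text
[-98.6  91.5 116.2] [-5.5 -0.6 18.9]
side 0.49 [231.1, 207.5] q 1.22 3.3
scene 0.49 [236.0, 215.7] q 1.18 4.7
```

Force rises to 19 N at the lower stop, so the bush should be home. I let the lever back up under the finger.

Emit:
arm_command:
  plan:
    - {"grip":-1,"slide":[6,0,-24],"twist":[0,0,0]}
    - {"grip":-1,"slide":[6,0,-24],"twist":[0,0,0]}
    - {"grip":-1,"slide":[6,0,-24],"twist":[0,0,0]}
    - {"grip":-1,"slide":[4,0,-24],"twist":[0,0,0]}
    - {"grip":-1,"slide":[-9,0,-30],"twist":[0,0,0]}
    - {"grip":-1,"slide":[-10,0,-30],"twist":[0,0,0]}
    - {"grip":-1,"slide":[-10,0,-30],"twist":[0,0,0]}
    - {"grip":-1,"slide":[-9,0,-35],"twist":[0,0,0]}

```text
time: 11.05
ee_pos: [0.6124, -0.046, 0.3317]
tool_rot: [[-0.029, 1.0, -0.004], [1.0, 0.029, -0.002], [-0.002, -0.004, -1.0]]
contact_force: [-0.5, 0.0, 0.7]
opening: -0.0
finger_force: 0.0
```

```bash
python3 lev.py; python3 - <<'E'
from mv import *
# bush head heights: depth around the bush in scene/side
for n in('scene','side'):
    c=viewer.camera(n)
    for x in finder.mark_of('bush_1_head',c)[:3]: print(n,x['score'],x['centre'],inP(pt(c,x['centre'])).round(1))
# plan to approach of grasp A: alpha 40, grasp pt press (-68+18, 0, 50+38)
a=np.radians(40); z=RP@[np.sin(a),0,-np.cos(a)]
g=W([-50,0,88])+.002*z; pre=g-.11*z; print('pre',inP(pre),'g',inP(g))
v1=W([-180,40,330]); p,R=rows(v1,tool(20),4); p,R=rows(pre,tool(40),4,p,R); rows(g,tool(40),4,p,R)
E
```

```text
[-83.3  89.1 331.7] [-0.5  0.   0.7]
side 0.53 [235.2, 160.8] q 0.03 2.2
side 0.39 [196.2, 252.6] q 1.25 60.3
scene 0.51 [229.9, 163.4] q 0.04 3.0
side 0.35 [303.8, 259.5] [-238.3 -178.8   12. ]
pre [-1.19421062e+02  6.08944693e-14  1.70732800e+02] g [-4.87144248e+01  8.28424063e-14  8.64679111e+01]
n 4 slide [23.6, -12.3, -3.0] |27| twist [-0.0011, -0.0874, -0.0003] |5.0deg|
n 4 slide [5.0, -10.0, 42.5] |44| twist [-0.0, -0.0873, -0.0] |5.0deg|
n 4 slide [0.0, 0.0, 27.5] |28| twist [0.0, 0.0, 0.0] |0.0deg|
```

Emit:
arm_command:
  plan:
    - {"grip":0,"slide":[0,0,-35],"twist":[0,0,0]}
    - {"grip":1,"slide":[23.6,-12.3,0],"twist":[0,-0.0874,0]}
    - {"grip":1,"slide":[23.6,-12.3,0],"twist":[0,-0.0874,0]}
    - {"grip":1,"slide":[23.6,-12.3,0],"twist":[0,-0.0874,0]}
    - {"grip":1,"slide":[23.6,-12.3,0],"twist":[0,-0.0874,0]}
    - {"grip":1,"slide":[5,-10,42.5],"twist":[0,-0.0873,0]}
    - {"grip":1,"slide":[5,-10,42.5],"twist":[0,-0.0873,0]}
    - {"grip":1,"slide":[5,-10,42.5],"twist":[0,-0.0873,0]}

```text
time: 12.25
ee_pos: [0.5314, 0.007, 0.2321]
tool_rot: [[-0.028, 0.999, 0.019], [0.816, 0.034, -0.576], [-0.577, -0.001, -0.817]]
contact_force: [1.4, -0.7, -0.4]
opening: 0.0854
finger_force: 0.0
```

```bash
python3 - <<'E'
from mv import *
o=get_obs(); print(inP(o['ee_pos']),o['joint_positions'].round(1),o['opening'])
a=np.radians(40); z=RP@[np.sin(a),0,-np.cos(a)]
g=W([-50,0,88])+.002*z; pre=g-.08*z; p,R=rows(pre,tool(40),3); rows(g,tool(40),4,p,R)
c=viewer.camera('wrist'); save(c,'w3')
for t in('bracket_gussets','bush_1_head','bush_2_head','ram_face','stop_bar'):
    for x in finder.mark_of(t,c)[:2]: print(t,x['score'],x['centre'],inP(pt(c,x['centre'])).round(1))
E
```

```text
[-138.95418199    9.93901452  232.0596162 ] [  6.4   2.3 109.6 -36.6  74.8  16.5] 0.08543226200692812
n 3 slide [6.5, -3.3, 30.3] |31| twist [0.0002, -0.0278, 0.0005] |1.6deg|
n 4 slide [-0.0, 0.0, 20.0] |20| twist [0.0, 0.0, 0.0] |0.0deg|
bracket_gussets 0.93 [143.9, 170.1] [  30.9 -150.6   38.6]
bracket_gussets 0.92 [241.8, 155.6] [-68.9  -3.3 101.9]
bush_1_head 0.74 [392.7, 79.8] [-113.8  157.8   33.3]
ram_face 0.72 [246.1, 174.7] [-68.5   1.6 127.5]
stop_bar 0.67 [246.8, 171.3] [-68.1   2.2 122.7]
```

View pics/w3.png

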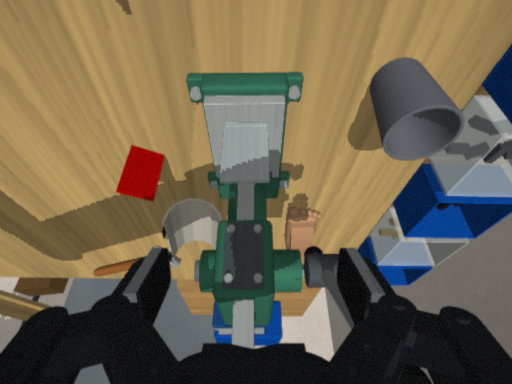

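The wrist view shows the bracket's upright leg at (243,150), centred and square between the open fingers. I go in and grip.

Emit:
arm_command:
  plan:
    - {"grip":1,"slide":[6.5,-3.3,30.3],"twist":[0,-0.0278,0]}
    - {"grip":1,"slide":[6.5,-3.3,30.3],"twist":[0,-0.0278,0]}
    - {"grip":1,"slide":[6.5,-3.3,30.3],"twist":[0,-0.0278,0]}
    - {"grip":1,"slide":[0,0,20],"twist":[0,0,0]}
    - {"grip":1,"slide":[0,0,20],"twist":[0,0,0]}
    - {"grip":1,"slide":[0,0,20],"twist":[0,0,0]}
    - {"grip":1,"slide":[0,0,20],"twist":[0,0,0]}

```text
time: 13.25
ee_pos: [0.5297, -0.0846, 0.0921]
tool_rot: [[-0.017, 1.0, 0.026], [0.768, 0.03, -0.64], [-0.64, 0.009, -0.768]]
contact_force: [0.3, 0.4, -0.0]
opening: 0.0856
finger_force: 0.0
```

Emit:
arm_command:
  plan:
    - {"grip":-1,"slide":[0,0,0],"twist":[0,0,0]}
    - {"grip":-1,"slide":[0,0,0],"twist":[0,0,0]}
    - {"grip":-1,"slide":[0,0,0],"twist":[0,0,0]}
    - {"grip":-1,"slide":[0,0,0],"twist":[0,0,0]}
    - {"grip":-1,"slide":[0,0,0],"twist":[0,0,0]}

```text
time: 13.75
ee_pos: [0.5275, -0.0836, 0.0913]
tool_rot: [[-0.021, 0.999, 0.024], [0.767, 0.032, -0.641], [-0.642, 0.005, -0.767]]
contact_force: [-0.7, 0.9, 6.3]
opening: 0.0486
finger_force: 61.7
```

```bash
python3 - <<'E'
from mv import *
o=get_obs(); print(inP(o['ee_pos']),o['opening'],o['finger_force'],o['contact_force'])
E
```

```text
[-48.57306438   3.03871117  91.33883489] 0.04857055319541333 61.69778499752283 [-0.74890959  0.90827419  6.34776296]
```

Gripped (48.6 mm opening, 62 N). Next I lift, draw it out of the throat, and set it on the open bench at about (0.48, 0.27).

```bash
python3 - <<'E'
from mv import *
o=get_obs(); R0=o['tool_rot']; e=inP(o['ee_pos'])
p,R=rows(W(e+[0,0,9]),R0,1); p,R=rows(W(e+[-110,0,22]),R,3,p,R)
b=np.array([.48,.27,0]); t=b+RP@[.0199,0,.0425]
p,R=rows(t+[0,0,.06],tool(40),5,p,R); rows(t,tool(40),3,p,R)
E
```

```text
n 1 slide [-5.8, 0.0, -6.9] |9| twist [0.0, 0.0, 0.0] |0.0deg|
n 3 slide [25.3, -0.0, -26.9] |37| twist [0.0, 0.0, 0.0] |0.0deg|
n 5 slide [35.9, -7.2, -27.3] |46| twist [0.0007, -0.0002, -0.0008] |0.1deg|
n 3 slide [12.9, 0.0, 15.3] |20| twist [0.0, 0.0, 0.0] |0.0deg|
```

Emit:
arm_command:
  plan:
    - {"grip":-1,"slide":[-5.8,0,-6.9],"twist":[0,0,0]}
    - {"grip":-1,"slide":[0,0,0],"twist":[0,0,0]}
    - {"grip":-1,"slide":[25.3,0,-26.9],"twist":[0,0,0]}
    - {"grip":-1,"slide":[25.3,0,-26.9],"twist":[0,0,0]}
    - {"grip":-1,"slide":[25.3,0,-26.9],"twist":[0,0,0]}

```text
time: 14.25
ee_pos: [0.5212, 0.0275, 0.1102]
tool_rot: [[-0.023, 1.0, 0.018], [0.769, 0.03, -0.639], [-0.639, -0.001, -0.769]]
contact_force: [1.0, -0.3, -1.5]
opening: 0.0485
finger_force: 63.0
```

Emit:
arm_command:
  plan:
    - {"grip":-1,"slide":[35.9,-7.2,-27.3],"twist":[0,0,0]}
    - {"grip":-1,"slide":[35.9,-7.2,-27.3],"twist":[0,0,0]}
    - {"grip":-1,"slide":[35.9,-7.2,-27.3],"twist":[0,0,0]}
    - {"grip":-1,"slide":[35.9,-7.2,-27.3],"twist":[0,0,0]}
    - {"grip":-1,"slide":[35.9,-7.2,-27.3],"twist":[0,0,0]}
    - {"grip":-1,"slide":[0,0,0],"twist":[0,0,0]}

```text
time: 14.85
ee_pos: [0.4779, 0.2553, 0.0995]
tool_rot: [[-0.028, 0.999, 0.023], [0.77, 0.036, -0.637], [-0.638, -0.0, -0.77]]
contact_force: [0.6, -0.7, -1.7]
opening: 0.0481
finger_force: 63.0
```

```bash
python3 - <<'E'
from mv import *
o=get_obs(); print(o['ee_pos'],o['joint_positions'].round(1),o['opening'],o['finger_force'])
b=np.array([.48,.27,0]); t=b+RP@[.0199,0,.0425]; rows(t,tool(40),4)
np.set_printoptions(precision=1,suppress=True)
# held bracket in bracket-guess frame
for n in('side','scene'):
    c=viewer.camera(n); save(c,n+'4')
    z=c['z_map']; v,u=np.nonzero(z>0); d=np.stack([(u-c['cx'])/c['fx'],(v-c['cy'])/c['fy'],np.ones(len(u))],1)*z[v,u][:,None]
    P=d@np.array(c['attitude']).T+c['eye']; Q=(P-o['ee_pos'])@RP*1000+[19.9,0,41.3]
    col=c['color'][v,u].astype(int); m=(abs(Q[:,1])<35)&(Q[:,0]>-15)&(Q[:,0]<100)&(Q[:,2]>-10)&(Q[:,2]<95)&(col.min(1)>110)&(np.ptp(col,axis=1)<25)
    q=Q[m]; print(n,len(q),np.percentile(q,[2,50,98],axis=0).tolist())
    l=q[(q[:,2]<20)&(q[:,0]>30)]; print('leg1',len(l),np.polyfit(l[:,0],l[:,2],1) if len(l)>5 else '')
    l=q[(q[:,2]>30)&(abs(q[:,0])<8)]; print('leg2',len(l),np.polyfit(l[:,2],l[:,0],1) if len(l)>5 else '')
    cr=proj(c,o['ee_pos']).astype(int); x,y=np.clip(cr,40,340); cv2.imwrite('pics/%s4c.png'%n,cv2.resize(c['color'][y-40:y+40,x-50:x+50,::-1],(400,320),interpolation=cv2.INTER_CUBIC))
cv2.imwrite('pics/c4.png',np.hstack([cv2.imread('pics/side4c.png'),cv2.imread('pics/scene4c.png')]))
E
```

```text
[0.47787058 0.25528119 0.09953583] [ 32.9  22.5 102.4 -33.8  80.1  44.3] 0.048077047486664595 63.03215146064758
n 4 slide [8.1, 0.7, 11.8] |14| twist [0.0006, -0.0016, 0.0008] |0.1deg|Traceback (most recent call last):
  File "<stdin>", line 11, in <module>
    return _quantile_unchecked(
        a, q, axis, out, overwrite_input, method, keepdims, weights)
    return _ureduce(a,
                    func=_quantile_ureduce_func,
    ...<5 lines>...
                    overwrite_input=overwrite_input,
                    method=method)
    r = func(a, **kwargs)
    result = _quantile(arr,
                       quantiles=q,
    ...<2 lines>...
                       out=out,
                       weights=wgt)
    slices_having_nans = np.isnan(arr[-1, ...])
                                  ~~~^^^^^^^^^
IndexError: index -1 is out of bounds for axis 0 with size 0
```

Emit:
arm_command:
  plan:
    - {"grip":-1,"slide":[8.1,0.7,11.8],"twist":[0,0,0]}
    - {"grip":-1,"slide":[8.1,0.7,11.8],"twist":[0,0,0]}
    - {"grip":-1,"slide":[8.1,0.7,11.8],"twist":[0,0,0]}
    - {"grip":-1,"slide":[6,0,7.5],"twist":[0,0,0]}

```text
time: 15.3
ee_pos: [0.4804, 0.2443, 0.0457]
tool_rot: [[-0.024, 1.0, 0.016], [0.767, 0.028, -0.641], [-0.641, -0.003, -0.767]]
contact_force: [-0.5, -0.5, -1.4]
opening: 0.0484
finger_force: 63.0
```

Emit:
arm_command:
  plan:
    - {"grip":-1,"slide":[1,0,1.2],"twist":[0,0,0]}
    - {"grip":-1,"slide":[1,0,1.2],"twist":[0,0,0]}

```text
time: 15.5
ee_pos: [0.4813, 0.2456, 0.0447]
tool_rot: [[-0.023, 1.0, 0.019], [0.767, 0.03, -0.64], [-0.641, -0.001, -0.768]]
contact_force: [0.6, -0.5, -1.6]
opening: 0.0482
finger_force: 62.9
```

```bash
python3 - <<'E'
from mv import *
o=get_obs(); print(o['ee_pos'],o['contact_force'])
c=viewer.camera('scene'); save(c,'scene5'); x,y=proj(c,o['ee_pos']).astype(int); print(x,y)
s=viewer.camera('side');x2,y2=proj(s,o['ee_pos']).astype(int)
f=lambda c,x,y:cv2.resize(c['color'][max(y-40,0):max(y-40,0)+80,x-50:x+50,::-1],(400,320),interpolation=cv2.INTER_CUBIC)
cv2.imwrite('pics/c4.png',np.hstack([f(c,x,y),f(s,x2,y2)]))
E
```

```text
[0.48130417 0.24562775 0.04466993] [ 0.58627911 -0.47630148 -1.64163611]
299 253
```

View pics/c4.png

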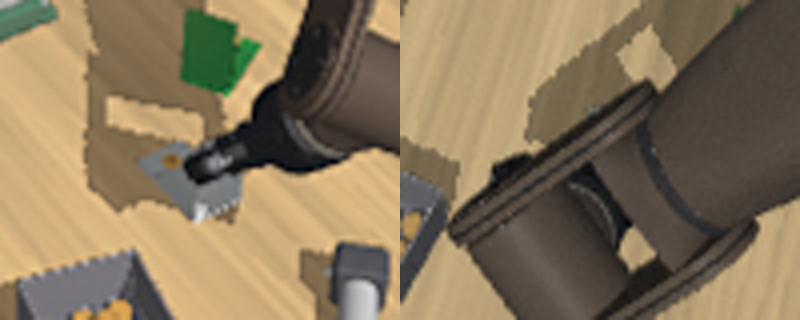

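The crop shows the held bracket at left (190,180) with a bush at (170,160). The gripper hides its tilt, so I check that from depth.

```bash
cat > bk.py <<'E'
from mv import *
np.set_printoptions(precision=1,suppress=True,linewidth=150)
def near(c,org,R=RP,rng=110):
    z=c['z_map']; v,u=np.nonzero(z>0); d=np.stack([(u-c['cx'])/c['fx'],(v-c['cy'])/c['fy'],np.ones(len(u))],1)*z[v,u][:,None]
    P=d@np.array(c['attitude']).T+c['eye']; Q=(P-org)@R*1000; m=(abs(Q).max(1)<rng)&(P[:,2]>.004)
    return Q[m],c['color'][v[m],u[m]].astype(int),np.c_[u[m],v[m]]
E
python3 - <<'E'
from bk import *
o=get_obs(); org=o['ee_pos']-RP@[.0199,0,.0413]; print(org)
c=viewer.camera('scene'); Q,col,uv=near(c,org)
for a in range(246,275,2):
    for b in range(280,312,2):
        k=np.nonzero((uv[:,0]==b)&(uv[:,1]==a))[0]
        if len(k): print('%d,%d,%d'%tuple(Q[k[0]]),end='/%d '%col[k[0]].mean())
        else: print('--',end=' ')
    print(a)
E
```

```text
[0.5 0.3 0. ]
-- -- -- -- 105,-16,1/175 -- -- -- -- -- -- -- -- -- 0,-15,82/25 -- 246
-- -- -- -- -- -- 84,-18,5/113 78,-22,9/133 79,-33,3/147 77,-41,0/159 3,16,86/108 0,9,85/90 -- -- -- -- 248
-- -- -- 91,2,1/106 84,0,6/114 77,-3,9/119 76,-12,5/120 70,-16,8/122 63,-19,13/124 2,24,82/86 -- -- -- -- -- -- 250
-- -- 81,19,8/110 77,13,8/119 72,8,10/117 70,1,8/94 64,-3,10/80 61,-9,10/102 -- -- -- -- -- -- -- -- 252
-- -- 79,20,1/112 71,18,6/118 67,12,6/121 60,8,9/107 61,-1,4/95 55,-5,7/89 -22,54,100/27 -- -- -- -- -43,30,105/42 -48,26,106/19 -54,23,109/12 254
-- 75,31,0/108 -- 65,21,3/113 56,20,9/101 43,22,21/108 32,22,30/109 19,24,42/113 -2,35,66/15 -31,52,98/26 -- -- -- 0,-11,39/69 -50,28,101/77 -- 256
-- -- -- -- 52,23,5/112 46,19,8/110 33,21,20/110 18,24,33/112 10,23,40/100 -36,56,95/7 -48,59,106/39 -1,7,41/109 0,-2,34/123 1,-12,28/129 1,-22,22/119 -- 258
-- -- -- -- -- 42,21,3/111 32,21,11/110 21,21,20/109 10,22,30/111 -1,24,40/121 -1,15,35/132 -3,8,34/126 -2,-1,27/124 -1,-11,21/124 0,-21,15/128 -- 260
-- -- -- -- -- 37,25,0/107 31,21,2/108 19,22,13/109 10,21,20/108 0,21,28/120 -1,14,26/124 0,5,20/124 0,-3,16/122 -4,-9,16/125 -2,-20,8/142 0,-32,0/167 262
-- -- -- -- -- -- -- 18,22,4/105 7,23,14/105 0,22,20/171 -3,15,19/158 0,3,10/128 0,-5,5/132 -- -- -- 264
-- -- -- -- -- -- -- 13,26,1/137 9,21,2/99 -1,22,11/207 0,11,3/191 -- -- -- -- -- 266
-- -- -- -- -- -- -- -- -- -- -- -- -- -- -- -23,-13,1/163 268
-- -- 17,65,0/181 -- -- -- -- -- -- -- -- -14,14,0/171 -18,8,0/165 -- -- -- 270
-- -- -- -- -- -- -3,48,0/171 -- -- -- -18,25,0/171 -22,20,0/181 -- -- -- -- 272
-- 6,82,0/162 -- -- -- -- -- -14,48,0/171 -- -- -- -29,26,0/174 -- -- -- -- 274
```

The bracket is upright and level, about 3 mm above the bench, and bush 1's head is down to about 2–3 mm over the leg. I lower it, release and back out.

Emit:
arm_command:
  plan:
    - {"grip":-1,"slide":[1,0,1.2],"twist":[0,0,0]}
    - {"grip":-1,"slide":[0.8,0,1],"twist":[0,0,0]}
    - {"grip":1,"slide":[0,0,0],"twist":[0,0,0]}
    - {"grip":1,"slide":[0,0,0],"twist":[0,0,0]}
    - {"grip":1,"slide":[0,0,0],"twist":[0,0,0]}
    - {"grip":1,"slide":[0,0,-30],"twist":[0,0,0]}
    - {"grip":1,"slide":[0,0,-45],"twist":[0,0,0]}
    - {"grip":1,"slide":[0,0,-45],"twist":[0,0,0]}

```text
time: 16.45
ee_pos: [0.4785, 0.3231, 0.1353]
tool_rot: [[-0.024, 1.0, 0.018], [0.767, 0.03, -0.641], [-0.641, -0.001, -0.767]]
contact_force: [1.0, 0.1, -0.0]
opening: 0.0855
finger_force: 0.0
```

```bash
cat > bpose.py <<'E'
from bk import *
from scipy.optimize import least_squares
def bsd(P,m):  # distance to bracket surface boxes (mm); x-z symmetric
    out=[]
    for lo,hi in(([0,-25,0],[85,25,6]),([0,-25,0],[6,25,85])):
        lo,hi=np.array(lo),np.array(hi); q=abs(P-(lo+hi)/2)-(hi-lo)/2
        out.append(abs(np.linalg.norm(np.maximum(q,0),axis=1)+np.minimum(q.max(1),0)))
    for s in(-1,1):
        n=np.array([1,0,1])/2**.5; d=np.c_[-P[:,0],-P[:,2],(P[:,0]+P[:,2]-62)/2**.5,abs(P[:,1]-s*22.5)-2.5].max(1); out.append(abs(d))
    return np.min(out,0)
def fitb(Q,fs=2):
    def f(p):
        c,s=np.cos(p[2]),np.sin(p[2]); q=Q-[p[0],p[1],p[3]]; return bsd(np.c_[c*q[:,0]+s*q[:,1],-s*q[:,0]+c*q[:,1],q[:,2]],0)
    return least_squares(f,[0,0,0,0],loss='cauchy',f_scale=fs)
def bracket(org,cams=('scene','side')):
    for n in cams:
        c=viewer.camera(n); Q,col,uv=near(c,org,rng=130)
        m=(Q[:,0]>-15)&(Q[:,0]<95)&(abs(Q[:,1])<40)&(Q[:,2]<95)&(np.ptp(col,axis=1)<30)&(Q[:,2]>3)&(col.mean(1)>60); q=Q[m]
        if len(q)>30:
            r=fitb(q); d=r.fun; print(n,len(q),'dx,dy,yaw,dz',r.x.round(3),'inl',np.mean(abs(d)<3).round(2), 'world',(org+RP@[r.x[0]/1000,r.x[1]/1000,0]).round(4))
E
python3 - <<'E'
from bpose import *
o=get_obs(); print(o['ee_pos'],o['time'])
org=np.array([.4807,.2655,0]); bracket(org)
org=np.array([.4807,.2655,0])
z=RP@np.array([-1,0,-1])/2**.5; g=org+RP@[.026,0,.026]+.002*z; pre=g-.12*z
up=np.array([.485,.24,.30]); 
print('up,g',up,g)
p,R=rows(org+RP@[-.05,0,.25],tool(20),4); p,R=rows(pre+[0,0,.06],tool(-15),5,p,R); p,R=rows(pre,tool(-45),4,p,R); rows(g,tool(-45),5,p,R)
E
```

```text
[0.5 0.3 0.1] 16.45
scene 351 dx,dy,yaw,dz [-3.1 -2.4 -0.   2.3] inl 0.97 world [0.5 0.3 0. ]
side 56 dx,dy,yaw,dz [-2.4  9.4 -0.2  1.3] inl 0.95 world [0.5 0.3 0. ]
up,g [0.5 0.2 0.3] [0.5 0.2 0. ]
n 4 slide [-17.1, -0.6, -21.5] |28| twist [0.0025, 0.0847, -0.0011] |4.9deg|
n 5 slide [-30.5, 0.0, 19.6] |36| twist [0.0, 0.1222, -0.0] |7.0deg|
n 4 slide [-6.7, -0.0, 13.6] |15| twist [-0.0, 0.1309, 0.0] |7.5deg|
n 5 slide [0.0, 0.0, 24.0] |24| twist [0.0, 0.0, 0.0] |0.0deg|
```

```bash
python3 - <<'E'
from bpose import *
org=np.array([.4807,.267,0])
z=RP@np.array([-1,0,-1])/2**.5; g=org+RP@[.026,0,.026]+.002*z; pre=g-.06*z; print((g*1000))
p,R=rows(org+RP@[-.03,0,.23],tool(10),4); p,R=rows(pre+[0,0,.09],tool(-30),5,p,R); p,R=rows(pre,tool(-45),3,p,R); rows(g,tool(-45),3,p,R)
E
```

```text
[481.5 242.4  24.6]
n 4 slide [-17.5, -0.6, -16.1] |24| twist [0.0026, 0.1283, -0.0009] |7.4deg|
n 5 slide [-21.2, 0.0, 12.7] |25| twist [-0.0, 0.1396, 0.0] |8.0deg|
n 3 slide [-17.3, 0.0, 24.6] |30| twist [0.0, 0.0873, 0.0] |5.0deg|
n 3 slide [0.0, -0.0, 20.0] |20| twist [0.0, 0.0, 0.0] |0.0deg|
```

Emit:
arm_command:
  plan:
    - {"grip":1,"slide":[-17.5,-0.6,-16.1],"twist":[0.0026,0.1283,0]}
    - {"grip":1,"slide":[-17.5,-0.6,-16.1],"twist":[0.0026,0.1283,0]}
    - {"grip":1,"slide":[-17.5,-0.6,-16.1],"twist":[0.0026,0.1283,0]}
    - {"grip":1,"slide":[-17.5,-0.6,-16.1],"twist":[0.0026,0.1283,0]}

```text
time: 16.95
ee_pos: [0.4777, 0.2928, 0.2249]
tool_rot: [[-0.028, 1.0, -0.003], [0.984, 0.027, -0.176], [-0.176, -0.008, -0.984]]
contact_force: [0.8, -1.1, 0.8]
opening: 0.0854
finger_force: 0.0
```

Emit:
arm_command:
  plan:
    - {"grip":1,"slide":[-21.2,0,12.7],"twist":[0,0.1396,0]}
    - {"grip":1,"slide":[-21.2,0,12.7],"twist":[0,0.1396,0]}
    - {"grip":1,"slide":[-21.2,0,12.7],"twist":[0,0.1396,0]}
    - {"grip":1,"slide":[-21.2,0,12.7],"twist":[0,0.1396,0]}
    - {"grip":1,"slide":[-21.2,0,12.7],"twist":[0,0.1396,0]}

```text
time: 17.45
ee_pos: [0.48, 0.1942, 0.1523]
tool_rot: [[-0.019, 1.0, -0.016], [0.867, 0.024, 0.497], [0.498, -0.005, -0.867]]
contact_force: [0.5, -0.1, -0.2]
opening: 0.0854
finger_force: 0.0
```

```bash
python3 - <<'E'
from bpose import *
o=get_obs(); print(o['ee_pos']*1000,o['joint_positions'],(RP.T@o['tool_rot']*100))
org=np.array([.4807,.267,0])
bracket(org,('wrist','side','scene'))
z=RP@np.array([-1,0,-1])/2**.5; g=org+RP@[.026,0,.026]+.002*z; pre=g-.06*z; p,R=rows(pre,tool(-45),4); rows(g,tool(-45),3,p,R)
E
```

```text
[480.  194.2 152.3] [ -4.7  -1.4 120.8  32.3  67.9 -20.4] [[-86.7   0.8 -49.8]
 [  0.9 100.   -0. ]
 [ 49.8  -0.5 -86.7]]
wrist 3153 dx,dy,yaw,dz [ 4.6 -1.8 -0.  -0.9] inl 0.96 world [0.5 0.3 0. ]
side 352 dx,dy,yaw,dz [-1.  -0.7 -0.   5.8] inl 0.99 world [0.5 0.3 0. ]
scene 353 dx,dy,yaw,dz [-1.5  1.6 -0.   3.6] inl 0.98 world [0.5 0.3 0. ]
n 4 slide [-10.4, 1.5, 17.7] |21| twist [-0.0014, 0.0674, -0.0048] |3.9deg|
n 3 slide [0.0, -0.0, 20.0] |20| twist [0.0, 0.0, 0.0] |0.0deg|
```

Emit:
arm_command:
  plan:
    - {"grip":1,"slide":[-10.4,1.5,17.7],"twist":[0,0.0674,-0.0048]}
    - {"grip":1,"slide":[-10.4,1.5,17.7],"twist":[0,0.0674,-0.0048]}
    - {"grip":1,"slide":[-10.4,1.5,17.7],"twist":[0,0.0674,-0.0048]}
    - {"grip":1,"slide":[-10.4,1.5,17.7],"twist":[0,0.0674,-0.0048]}
    - {"grip":1,"slide":[0,0,20],"twist":[0,0,0]}
    - {"grip":1,"slide":[0,0,20],"twist":[0,0,0]}
    - {"grip":1,"slide":[0,0,19],"twist":[0,0,0]}

```text
time: 18.3
ee_pos: [0.4836, 0.2461, 0.0284]
tool_rot: [[-0.033, 0.999, -0.029], [0.707, 0.044, 0.706], [0.707, 0.003, -0.708]]
contact_force: [-0.1, 0.5, 0.6]
opening: 0.0854
finger_force: 0.0
```

```bash
python3 - <<'E'
from bpose import *
o=get_obs(); print(o['ee_pos']*1000,o['contact_force'],((o['ee_pos']-[.4807,.267,0])@RP*1000),RP.T@o['tool_rot']*100)
E
```

```text
[483.6 246.1  28.4] [-0.1  0.5  0.6] [21.   2.2 28.4] [[-70.8  -1.1 -70.7]
 [ -1.  100.   -0.6]
 [ 70.7   0.3 -70.8]]
```

Emit:
arm_command:
  plan:
    - {"grip":-1,"slide":[0,0,0],"twist":[0,0,0]}
    - {"grip":-1,"slide":[0,0,0],"twist":[0,0,0]}
    - {"grip":-1,"slide":[0,0,0],"twist":[0,0,0]}
    - {"grip":-1,"slide":[0,0,0],"twist":[0,0,0]}
    - {"grip":-1,"slide":[0,0,0],"twist":[0,0,0]}

```text
time: 18.8
ee_pos: [0.4839, 0.244, 0.029]
tool_rot: [[-0.032, 0.999, -0.026], [0.706, 0.041, 0.707], [0.707, 0.004, -0.707]]
contact_force: [0.3, -1.1, -0.7]
opening: 0.0124
finger_force: 0.0
```

```bash
python3 - <<'E'
from bpose import *
o=get_obs(); print(o['ee_pos']*1000,o['contact_force'],o['opening']*1e3,o['finger_force'],o['joint_positions'],((o['ee_pos']-[.4807,.267,0])@RP*1000),RP.T@o['tool_rot']*100)
rows(o['ee_pos']+[0,0,.09],o['tool_rot'],2)
E
```

```text
[483.9 244.   29. ] [ 0.3 -1.1 -0.7] 12.394945538696833 0.0 [ -5.3  16.5 122.8  52.9  61.6 -43. ] [23.1  2.5 29. ] [[-70.7  -0.8 -70.7]
 [ -0.9 100.   -0.3]
 [ 70.7   0.4 -70.7]]
n 2 slide [31.8, 0.2, -31.8] |45| twist [0.0, 0.0, 0.0] |0.0deg|
```

The fingers closed on nothing (12 mm opening, 0 N). I look before acting.

```bash
python3 - <<'E'
from bpose import *
o=get_obs()
s=viewer.camera('side');c=viewer.camera('scene')
f=lambda c,x,y:cv2.resize(c['color'][max(y-30,0):max(y-30,0)+60,x-33:x+34,::-1],(400,360),interpolation=cv2.INTER_CUBIC)
cv2.imwrite('pics/c6.png',np.hstack([f(c,*proj(c,o['ee_pos']).astype(int)),f(s,*proj(s,o['ee_pos']).astype(int))]))
bracket(np.array([.4807,.267,0]))
for n,k in(('scene',c),('side',s)):
    for x in finder.mark_of('bracket',k)[:4]: print(n,x['score'],x['centre'],pt(k,x['centre'])*1000)
E
```

```text
scene 416 dx,dy,yaw,dz [-1.5  1.6 -0.   2.5] inl 0.8 world [0.5 0.3 0. ]
side 374 dx,dy,yaw,dz [-1.  -0.5 -0.   6. ] inl 0.81 world [0.5 0.3 0. ]
scene 0.65 [298.0, 234.4] [459.6 201.5  87.1]
side 0.71 [288.2, 263.6] [387.6 135.3  23.8]
side 0.65 [250.2, 297.5] [483.3 272.8   1.6]
```

View pics/c6.png

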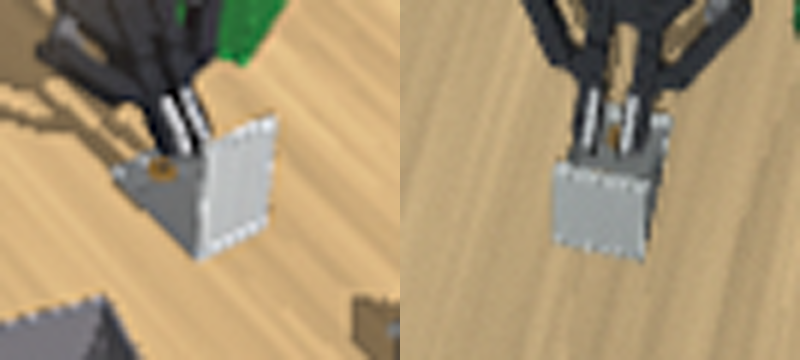

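The bracket stands untouched (crop (200,190) left, (605,200) right). The fingertips ended short, above the gussets. I measure where the tips really are in the tool frame.

```bash
python3 - <<'E'
from bpose import *
o=get_obs();R=o['tool_rot']; print(o['opening'])
for n in('side','scene'):
    c=viewer.camera(n); Q,col,uv=near(c,o['ee_pos'],R=R,rng=90)
    # points near tool axis
    m=(abs(Q[:,0])<14)&(abs(Q[:,1])<26); q=Q[m]; k=col[m]
    for lo in range(-60,30,8):
        s=(q[:,2]>=lo)&(q[:,2]<lo+8)
        if s.sum(): print(n,lo,s.sum(),'x',np.percentile(q[s,0],[10,90]),'y',np.percentile(q[s,1],[5,50,95]),'col',k[s].mean(0))
E
```

```text
0.00010379269409717723
side -60 20 x [ 4.3 11.7] y [-10.8  -0.1  12.6] col [69.5 70.8 72.8]
side -52 22 x [ 5.3 12.1] y [-13.    0.9  11.4] col [100.8 102.6 104.7]
side -44 19 x [ 6.9 11.6] y [-12.7  -2.9  13. ] col [ 94.   97.6 100.5]
side -36 19 x [ 4.2 12.8] y [-10.9   1.1  12.2] col [ 99.1 102.1 104.9]
side -28 13 x [ 4.9 12.4] y [-9.4  0.5  9.1] col [110.  111.8 114.1]
side -20 5 x [-3. 10.] y [-19.7  -3.2  16.6] col [87.6 89.2 87. ]
side -12 5 x [-12.6  -1.8] y [-25.7  17.6  19.6] col [77.2 79.2 78.4]
side 20 24 x [ 6.4 13.1] y [-22.9  -3.5  19.3] col [152.4 157.5 156.2]
side 28 14 x [0.1 4.2] y [-21.    2.7  20.6] col [159.5 162.1 157.1]
scene -60 20 x [ 4.5 12.5] y [-15.8  -1.4  12.3] col [82.6 80.2 80.5]
scene -52 22 x [-0.6 13.1] y [-13.2   4.9  12.9] col [105.8 103.5 103.7]
scene -44 20 x [ 3.6 11. ] y [-12.9   3.5  13.8] col [104.  101.8 102.8]
scene -36 18 x [ 2. 13.] y [-11.9   4.2  13.3] col [105.9 105.1 107.2]
scene -28 15 x [-1.5 12.2] y [-4.5  4.2 10.1] col [101.1 101.3 102.9]
scene -20 2 x [-2.2  4.8] y [ 6.4 13.4 20.4] col [114.  108.5 102.5]
scene -12 10 x [-11.6  10.5] y [19.3 21.  21.9] col [110.  110.8 111. ]
scene -4 8 x [-8.7 11.8] y [18.4 21.6 22.7] col [110.  110.9 111.4]
scene 4 9 x [-10.7   9.6] y [19.1 19.8 21.6] col [107.7 108.7 109. ]
scene 12 11 x [-8.4 12.5] y [-6.  19.7 21.6] col [132.3 134.1 134.4]
scene 20 30 x [-0.3 12.3] y [-17.1   5.8  21.6] col [168.5 170.9 172. ]
scene 28 24 x [1.2 5.9] y [-22.   -1.1  22.1] col [198.2 199.  199. ]
```

The shut tips lie near or behind the TCP, so the open tips stayed outside the gussets. I retract, open, and go in about 14 mm deeper while watching the force. I also centre it (TCP x/z equal).

Emit:
arm_command:
  plan:
    - {"grip":-1,"slide":[0,0,-25],"twist":[0,0,0]}
    - {"grip":-1,"slide":[0,0,-30],"twist":[0,0,0]}
    - {"grip":1,"slide":[0,-1,0],"twist":[0,0,0]}
    - {"grip":1,"slide":[-2,-1,0],"twist":[0,0,0]}
    - {"grip":1,"slide":[-2,0,0],"twist":[0,0,0]}
    - {"grip":1,"slide":[0,0,0],"twist":[0,0,0]}
    - {"grip":1,"slide":[0,0,0],"twist":[0,0,0]}

```text
time: 19.9
ee_pos: [0.482, 0.2032, 0.0634]
tool_rot: [[-0.03, 0.999, -0.029], [0.706, 0.042, 0.707], [0.708, 0.0, -0.706]]
contact_force: [-1.8, -0.2, 0.5]
opening: 0.0723
finger_force: 0.0
```

```bash
python3 - <<'E'
from bpose import *
o=get_obs();R=o['tool_rot']; print(o['opening'],((o['ee_pos']-[.4807,.267,0])@RP*1000))
for n in('side','scene','wrist'):
    c=viewer.camera(n); Q,col,uv=near(c,o['ee_pos'],R=R,rng=90)
    m=(abs(Q[:,0])<14)&(abs(Q[:,1])<62)&(abs(Q[:,1])>30); q=Q[m]; k=col[m]
    for lo in range(-60,30,6):
        s=(q[:,2]>=lo)&(q[:,2]<lo+6)
        if s.sum(): print(n,lo,s.sum(),'y',np.percentile(q[s,1],[5,95]),'col',k[s].mean(0))
E
```

```text
0.07227054427090461 [63.9 -0.7 63.4]
side -60 14 y [-47.2  47.3] col [ 99.1 100.6 100.7]
side -54 16 y [-48.   48.4] col [94.8 96.6 96.8]
side -48 17 y [-48.1  47.6] col [95.4 97.2 97. ]
side -42 17 y [-46.4  47. ] col [104.4 106.1 105.5]
side -36 10 y [-45.   45.1] col [118.3 119.7 120.1]
side -30 5 y [-40.8  41.4] col [130.  128.4 123.8]
scene -60 19 y [-50.8  52.6] col [95.9 94.7 92.7]
scene -54 18 y [-53.8  51.3] col [81.2 83.4 76.1]
scene -48 20 y [-52.7  52.3] col [83.2 82.2 78.2]
scene -42 17 y [-44.1  51.2] col [108.6 105.5 108. ]
scene -36 14 y [-43.8  44.6] col [115.1 111.9 111.9]
scene -30 4 y [-46.6  44. ] col [115.  117.2  96.5]
wrist -60 963 y [-54.2  53.1] col [37.9 38.8 39.1]
wrist -54 821 y [-54.2  53.2] col [37.  37.6 37.9]
wrist -48 739 y [-54.2  53.4] col [37.4 38.2 38.2]
wrist -42 604 y [-52.9  51.7] col [39.7 40.2 39.8]
wrist -36 277 y [-45.1  43.2] col [37.5 34.2 27.1]
wrist -30 2 y [42.2 42.2] col [79.5 68.  43.5]
```

All three cameras agree that the open tips are about 30 mm behind the TCP (so about 17 mm when shut), not ahead of it. I redo the approach with that offset.

Emit:
arm_command:
  plan:
    - {"grip":1,"slide":[0,0,25],"twist":[0,0,0]}
    - {"grip":1,"slide":[0,0,25],"twist":[0,0,0]}
    - {"grip":1,"slide":[0,0,20],"twist":[0,0,0]}
    - {"grip":1,"slide":[0,0,10],"twist":[0,0,0]}

```text
time: 20.45
ee_pos: [0.4794, 0.2602, 0.0065]
tool_rot: [[-0.03, 0.999, -0.03], [0.706, 0.043, 0.707], [0.708, 0.0, -0.707]]
contact_force: [0.1, -0.7, 0.6]
opening: 0.0851
finger_force: 0.0
```

Emit:
arm_command:
  plan:
    - {"grip":1,"slide":[0,0,7],"twist":[0,0,0]}
    - {"grip":1,"slide":[0,0,4],"twist":[0,0,0]}
    - {"grip":1,"slide":[0,0,0],"twist":[0,0,0]}

```text
time: 20.75
ee_pos: [0.4805, 0.267, 0.0001]
tool_rot: [[-0.031, 0.999, -0.027], [0.706, 0.041, 0.707], [0.708, 0.003, -0.707]]
contact_force: [-0.4, 0.3, -0.4]
opening: 0.0855
finger_force: 0.0
```

```bash
python3 - <<'E'
from bpose import *
o=get_obs();R=o['tool_rot']; print(o['opening'],((o['ee_pos']-[.4807,.267,0])@RP*1000),o['contact_force'])
for n in('side','scene'):
    c=viewer.camera(n); Q,col,uv=near(c,o['ee_pos'],R=R,rng=90)
    m=(abs(Q[:,0])<14)&(abs(Q[:,1])<62)&(abs(Q[:,1])>30); q=Q[m]; k=col[m]
    for lo in range(-42,0,6):
        s=(q[:,2]>=lo)&(q[:,2]<lo+6)
        if s.sum(): print(n,lo,s.sum(),'y',np.percentile(q[s,1],[5,95]),'col',k[s].mean(0))
bracket(np.array([.4807,.267,0]))
E
```

```text
0.08550349298253196 [ 0.  -0.2  0.1] [-0.4  0.3 -0.4]
side -42 11 y [-52.8  50.5] col [120.9 122.6 123.7]
side -36 5 y [-47.8  47.3] col [127.6 124.4 116.2]
side -24 1 y [-49.5 -49.5] col [182. 160. 118.]
side -18 2 y [-50.2 -31.6] col [179.  155.5 116.5]
side -12 6 y [-50.1  48.1] col [181.5 158.  118. ]
side -6 6 y [-43.5  56.2] col [181.2 157.7 117.3]
scene -42 9 y [-54.2  52.8] col [103.4 101.  100.7]
scene -36 5 y [-28.   48.2] col [147.8 144.  141. ]
scene -24 1 y [-60.4 -60.4] col [220. 184. 130.]
scene -18 6 y [-58.9  55.5] col [216.3 180.  127.2]
scene -12 2 y [-55.6 -41. ] col [209.5 175.5 127. ]
scene -6 2 y [39.1 48.5] col [213.5 178.5 128. ]
scene 349 dx,dy,yaw,dz [-1.4  1.8  0.   2.6] inl 0.93 world [0.5 0.3 0. ]
side 372 dx,dy,yaw,dz [-0.9 -0.4 -0.   1.6] inl 0.9 world [0.5 0.3 0. ]
```

Emit:
arm_command:
  plan:
    - {"grip":-1,"slide":[0,0,0],"twist":[0,0,0]}
    - {"grip":-1,"slide":[0,0,0],"twist":[0,0,0]}
    - {"grip":-1,"slide":[0,0,0],"twist":[0,0,0]}
    - {"grip":-1,"slide":[0,0,0],"twist":[0,0,0]}

```text
time: 21.35
ee_pos: [0.4808, 0.2668, 0.0005]
tool_rot: [[-0.031, 0.999, -0.027], [0.706, 0.041, 0.707], [0.708, 0.003, -0.707]]
contact_force: [-0.6, -1.9, 3.2]
opening: 0.0493
finger_force: 62.5
```

```bash
python3 - <<'E'
from bpose import *
o=get_obs();R=o['tool_rot']; print(o['opening'],o['finger_force'],((o['ee_pos']-[.4807,.267,0])@RP*1000),o['contact_force'],o['joint_positions'])
rows(o['ee_pos']+[0,0,.1],tool(-45),3)
E
```

```text
0.04930197241241352 62.470611333847046 [0.2 0.1 0.5] [-0.6 -1.9  3.2] [ -2.7  20.1 122.5  55.9  58.4 -44.9]
n 3 slide [23.6, 0.1, -23.6] |33| twist [-0.0014, -0.0003, 0.0028] |0.2deg|
```

Gripped (49.3 mm, 62 N), with the TCP at the bend. I lift, then spin 180° about the tool axis.

Emit:
arm_command:
  plan:
    - {"grip":-1,"slide":[23.6,0,-23.6],"twist":[0,0,0]}
    - {"grip":-1,"slide":[23.6,0,-23.6],"twist":[0,0,0]}
    - {"grip":-1,"slide":[23.6,0,-23.6],"twist":[0,0,0]}
    - {"grip":-1,"slide":[0,0,0],"twist":[0,0,0.1496]}
    - {"grip":-1,"slide":[0,0,0],"twist":[0,0,0.1496]}
    - {"grip":-1,"slide":[0,0,0],"twist":[0,0,0.1496]}
    - {"grip":-1,"slide":[0,0,0],"twist":[0,0,0.1496]}
    - {"grip":-1,"slide":[0,0,0],"twist":[0,0,0.1496]}

```text
time: 22.15
ee_pos: [0.4793, 0.2667, 0.0992]
tool_rot: [[0.662, 0.749, -0.029], [0.544, -0.454, 0.706], [0.516, -0.483, -0.708]]
contact_force: [0.6, 0.4, -2.1]
opening: 0.049
finger_force: 62.6
```

Emit:
arm_command:
  plan:
    - {"grip":-1,"slide":[0,0,0],"twist":[0,0,0.1496]}
    - {"grip":-1,"slide":[0,0,0],"twist":[0,0,0.1496]}
    - {"grip":-1,"slide":[0,0,0],"twist":[0,0,0.1496]}
    - {"grip":-1,"slide":[0,0,0],"twist":[0,0,0.1496]}
    - {"grip":-1,"slide":[0,0,0],"twist":[0,0,0.1496]}
    - {"grip":-1,"slide":[0,0,0],"twist":[0,0,0.1496]}
    - {"grip":-1,"slide":[0,0,0],"twist":[0,0,0.1496]}
    - {"grip":-1,"slide":[0,0,0],"twist":[0,0,0.1496]}

```text
time: 22.95
ee_pos: [0.4793, 0.2667, 0.0991]
tool_rot: [[0.939, -0.343, -0.029], [-0.224, -0.672, 0.706], [-0.261, -0.657, -0.708]]
contact_force: [0.7, 0.1, -2.3]
opening: 0.0492
finger_force: 62.6
```

Emit:
arm_command:
  plan:
    - {"grip":-1,"slide":[0,0,0],"twist":[0,0,0.1496]}
    - {"grip":-1,"slide":[0,0,0],"twist":[0,0,0.1496]}
    - {"grip":-1,"slide":[0,0,0],"twist":[0,0,0.1496]}
    - {"grip":-1,"slide":[0,0,0],"twist":[0,0,0.1496]}
    - {"grip":-1,"slide":[0,0,0],"twist":[0,0,0.1496]}
    - {"grip":-1,"slide":[0,0,0],"twist":[0,0,0.1496]}
    - {"grip":-1,"slide":[0,0,0],"twist":[0,0,0.1496]}
    - {"grip":-1,"slide":[0,0,0],"twist":[0,0,0.1496]}

```text
time: 23.75
ee_pos: [0.4793, 0.2667, 0.0991]
tool_rot: [[0.024, -0.999, -0.029], [-0.707, -0.037, 0.706], [-0.707, 0.003, -0.708]]
contact_force: [-0.6, 0.5, -1.4]
opening: 0.0491
finger_force: 62.6
```

```bash
python3 - <<'E'
from bpose import *
o=get_obs();R=o['tool_rot']; print(o['opening'],o['finger_force'],((o['ee_pos']-[.4807,.267,0])@RP*1000),o['joint_positions'],RP.T@R*100)
bracket(o['ee_pos'])
rows(np.array([.4807,.267,.003]),tool(-45,flip=-1),4)
E
```

```text
0.04913747623130805 62.55114197731018 [ 0.2 -1.4 99.1] [ -2.7   8.3 122.7  50.8  65.3 146.2] [[  70.8    0.5  -70.7]
 [   0.1 -100.    -0.6]
 [ -70.7    0.3  -70.8]]
scene 472 dx,dy,yaw,dz [-0.5  4.  -0.   5.6] inl 0.71 world [0.5 0.3 0.1]
side 425 dx,dy,yaw,dz [-0.2 -0.8  0.  -0.1] inl 0.84 world [0.5 0.3 0.1]
n 4 slide [17.0, -0.3, 17.0] |24| twist [0.0015, -0.0001, 0.0018] |0.1deg|
```

Emit:
arm_command:
  plan:
    - {"grip":-1,"slide":[17,0,17],"twist":[0,0,0]}
    - {"grip":-1,"slide":[17,0,17],"twist":[0,0,0]}
    - {"grip":-1,"slide":[17,0,17],"twist":[0,0,0]}
    - {"grip":-1,"slide":[16,0,16],"twist":[0,0,0]}
    - {"grip":-1,"slide":[1,0,1],"twist":[0,0,0]}
    - {"grip":-1,"slide":[1,0,1],"twist":[0,0,0]}

```text
time: 24.45
ee_pos: [0.48, 0.2668, 0.002]
tool_rot: [[0.032, -0.999, -0.029], [-0.706, -0.043, 0.707], [-0.707, -0.003, -0.707]]
contact_force: [0.1, -0.2, -2.0]
opening: 0.0491
finger_force: 62.8
```

Emit:
arm_command:
  plan:
    - {"grip":-1,"slide":[0.5,0,0.5],"twist":[0,0,0]}
    - {"grip":-1,"slide":[0,0,0],"twist":[0,0,0]}

```text
time: 24.65
ee_pos: [0.4804, 0.267, 0.0023]
tool_rot: [[0.032, -0.999, -0.027], [-0.706, -0.042, 0.707], [-0.707, -0.004, -0.707]]
contact_force: [-0.7, -0.2, -1.5]
opening: 0.0489
finger_force: 62.8
```

```bash
python3 - <<'E'
from bpose import *
o=get_obs(); print(((o['ee_pos']-[.4807,.267,0])@RP*1000),o['contact_force'])
bracket(o['ee_pos'])
E
```

```text
[ 0.  -0.3  2.3] [-0.7 -0.2 -1.5]
scene 355 dx,dy,yaw,dz [-0.7  2.2  0.   1. ] inl 0.85 world [0.5 0.3 0. ]
side 394 dx,dy,yaw,dz [-0.1 -0.8  0.   4.8] inl 0.86 world [0.5 0.3 0. ]
```

Emit:
arm_command:
  plan:
    - {"grip":-1,"slide":[0.8,0,0.8],"twist":[0,0,0]}
    - {"grip":1,"slide":[0.4,0,0.4],"twist":[0,0,0]}
    - {"grip":1,"slide":[0,0,0],"twist":[0,0,0]}
    - {"grip":1,"slide":[0,0,0],"twist":[0,0,0]}
    - {"grip":1,"slide":[0,0,0],"twist":[0,0,0]}
    - {"grip":1,"slide":[0,0,-30],"twist":[0,0,0]}
    - {"grip":1,"slide":[0,0,-45],"twist":[0,0,0]}
    - {"grip":1,"slide":[-10,0,-45],"twist":[0,0,0]}

```text
time: 25.55
ee_pos: [0.4821, 0.1883, 0.0918]
tool_rot: [[0.028, -0.999, -0.03], [-0.706, -0.041, 0.707], [-0.708, 0.001, -0.707]]
contact_force: [1.3, 0.6, 0.3]
opening: 0.0851
finger_force: 0.0
```

```bash
python3 - <<'E'
from bpose import *
o=get_obs(); print(((o['ee_pos']-[.4807,.267,0])@RP*1000),o['contact_force'],o['opening'])
org=np.array([.4807,.267,0]); bracket(org)
a=np.radians(40); z=RP@[np.sin(a),0,-np.cos(a)]
mid=o['ee_pos']+[0,0,.05]; 
p,R=rows(mid,tool(-45),22); p,R=rows(org+RP@[-.03,0,.2],tool(-5),5,p,R)
g=org+RP@[.020,0,.034]+.030*z; p,R=rows(g-.10*z,tool(40),6,p,R); rows(g,tool(40),4,p,R); print((g-org)@RP*1000)
E
```

```text
[78.7 -1.2 91.8] [1.3 0.6 0.3] 0.08514822640966661
scene 350 dx,dy,yaw,dz [-0.6 -1.1  0.   2.5] inl 0.97 world [0.5 0.3 0. ]
side 358 dx,dy,yaw,dz [ 0.  -0.1  0.   2.2] inl 0.96 world [0.5 0.3 0. ]
n 22 slide [-0.6, -2.3, -1.4] |3| twist [0.0001, -0.0004, -0.1422] |8.1deg|
n 5 slide [25.1, 0.2, 0.4] |25| twist [0.0, -0.1396, 0.0] |8.0deg|
n 6 slide [3.7, 0.0, 18.9] |19| twist [-0.0, -0.1309, -0.0] |7.5deg|
n 4 slide [-0.0, 0.0, 25.0] |25| twist [0.0, 0.0, 0.0] |0.0deg|
[39.3  0.  11. ]
```

The bracket now stands on leg 2, square. I spin the wrist back.

Emit:
arm_command:
  plan:
    - {"grip":1,"slide":[-35,0,-35],"twist":[0,0,0]}
    - {"grip":1,"slide":[0,0,0],"twist":[0,0,-0.1496]}
    - {"grip":1,"slide":[0,0,0],"twist":[0,0,-0.1496]}
    - {"grip":1,"slide":[0,0,0],"twist":[0,0,-0.1496]}
    - {"grip":1,"slide":[0,0,0],"twist":[0,0,-0.1496]}
    - {"grip":1,"slide":[0,0,0],"twist":[0,0,-0.1496]}
    - {"grip":1,"slide":[0,0,0],"twist":[0,0,-0.1496]}
    - {"grip":1,"slide":[0,0,0],"twist":[0,0,-0.1496]}

```text
time: 26.45
ee_pos: [0.4827, 0.1895, 0.1409]
tool_rot: [[0.883, -0.468, -0.029], [-0.313, -0.634, 0.707], [-0.349, -0.616, -0.707]]
contact_force: [-0.1, 0.4, -0.1]
opening: 0.0855
finger_force: 0.0
```

Emit:
arm_command:
  plan:
    - {"grip":1,"slide":[0,0,0],"twist":[0,0,-0.1496]}
    - {"grip":1,"slide":[0,0,0],"twist":[0,0,-0.1496]}
    - {"grip":1,"slide":[0,0,0],"twist":[0,0,-0.1496]}
    - {"grip":1,"slide":[0,0,0],"twist":[0,0,-0.1496]}
    - {"grip":1,"slide":[0,0,0],"twist":[0,0,-0.1496]}
    - {"grip":1,"slide":[0,0,0],"twist":[0,0,-0.1496]}
    - {"grip":1,"slide":[0,0,0],"twist":[0,0,-0.1496]}

```text
time: 27.15
ee_pos: [0.4827, 0.1895, 0.1408]
tool_rot: [[0.847, 0.531, -0.029], [0.393, -0.588, 0.707], [0.359, -0.61, -0.706]]
contact_force: [-0.0, 0.1, 0.5]
opening: 0.0857
finger_force: 0.0
```

Emit:
arm_command:
  plan:
    - {"grip":1,"slide":[0,0,0],"twist":[0,0,-0.1496]}
    - {"grip":1,"slide":[0,0,0],"twist":[0,0,-0.1496]}
    - {"grip":1,"slide":[0,0,0],"twist":[0,0,-0.1496]}
    - {"grip":1,"slide":[0,0,0],"twist":[0,0,-0.1496]}
    - {"grip":1,"slide":[0,0,0],"twist":[0,0,-0.1496]}
    - {"grip":1,"slide":[0,0,0],"twist":[0,0,-0.1496]}
    - {"grip":1,"slide":[0,0,0],"twist":[0,0,-0.1496]}

```text
time: 27.85
ee_pos: [0.4826, 0.1895, 0.1409]
tool_rot: [[-0.036, 0.999, -0.029], [0.706, 0.046, 0.707], [0.708, 0.005, -0.706]]
contact_force: [0.3, 0.1, 0.8]
opening: 0.0857
finger_force: 0.0
```

```bash
python3 - <<'E'
from bpose import *
o=get_obs(); org=np.array([.4805,.2672,0]);print((o['ee_pos']-org)@RP*1000,o['joint_positions'])
a=np.radians(40); z=RP@[np.sin(a),0,-np.cos(a)]
p,R=rows(org+RP@[-.03,0,.2],tool(-5),5)
g=org+RP@[.019,0,.036]+.030*z; p,R=rows(g-.10*z,tool(40),6,p,R); rows(g,tool(40),4,p,R); print((g-org)@RP*1000)
E
```

```text
[ 77.7  -0.4 140.9] [-11.8   3.7 122.3  45.6  74.  -35.7]
n 5 slide [25.1, 0.3, 0.1] |25| twist [-0.0002, -0.1398, 0.003] |8.0deg|
n 6 slide [3.8, -0.0, 18.5] |19| twist [-0.0, -0.1309, -0.0] |7.5deg|
n 4 slide [-0.0, 0.0, 25.0] |25| twist [0.0, 0.0, 0.0] |0.0deg|
[38.3 -0.  13. ]
```

Emit:
arm_command:
  plan:
    - {"grip":1,"slide":[25.1,0.3,0],"twist":[0,-0.1398,0.003]}
    - {"grip":1,"slide":[25.1,0.3,0],"twist":[0,-0.1398,0.003]}
    - {"grip":1,"slide":[25.1,0.3,0],"twist":[0,-0.1398,0.003]}
    - {"grip":1,"slide":[25.1,0.3,0],"twist":[0,-0.1398,0.003]}
    - {"grip":1,"slide":[25.1,0.3,0],"twist":[0,-0.1398,0.003]}

```text
time: 28.35
ee_pos: [0.4813, 0.2979, 0.2032]
tool_rot: [[-0.027, 1.0, -0.002], [0.996, 0.027, 0.082], [0.082, 0.001, -0.997]]
contact_force: [0.7, -0.1, -0.7]
opening: 0.0853
finger_force: 0.0
```

Emit:
arm_command:
  plan:
    - {"grip":1,"slide":[3.8,0,18.5],"twist":[0,-0.1309,0]}
    - {"grip":1,"slide":[3.8,0,18.5],"twist":[0,-0.1309,0]}
    - {"grip":1,"slide":[3.8,0,18.5],"twist":[0,-0.1309,0]}
    - {"grip":1,"slide":[3.8,0,18.5],"twist":[0,-0.1309,0]}
    - {"grip":1,"slide":[3.8,0,18.5],"twist":[0,-0.1309,0]}
    - {"grip":1,"slide":[3.8,0,18.5],"twist":[0,-0.1309,0]}

```text
time: 28.95
ee_pos: [0.4802, 0.2933, 0.0899]
tool_rot: [[-0.025, 1.0, 0.016], [0.762, 0.03, -0.646], [-0.647, -0.004, -0.763]]
contact_force: [0.4, 0.0, 0.2]
opening: 0.0855
finger_force: 0.0
```

```bash
python3 - <<'E'
from bpose import *
o=get_obs(); org=np.array([.4805,.2672,0]);print((o['ee_pos']-org)@RP*1000,o['joint_positions'],o['contact_force'])
a=np.radians(40); z=RP@[np.sin(a),0,-np.cos(a)]
g=org+RP@[.019,0,.036]+.030*z; p,R=rows(g-.03*z,tool(40),3);rows(g,tool(40),2,p,R)
bracket(org,('scene','wrist'))
E
```

```text
[-26.1   0.5  89.9] [ 35.7  26.7  98.  -32.7  82.3  46.3] [0.4 0.  0.2]
n 3 slide [0.1, -0.1, 23.4] |23| twist [-0.0015, 0.0017, 0.0001] |0.1deg|
n 2 slide [-0.0, 0.0, 15.0] |15| twist [0.0, 0.0, 0.0] |0.0deg|
scene 288 dx,dy,yaw,dz [-0.2 -1.3  0.   2.3] inl 0.97 world [0.5 0.3 0. ]
wrist 6509 dx,dy,yaw,dz [ 1.  -1.1  0.  -1.3] inl 1.0 world [0.5 0.3 0. ]
```

Emit:
arm_command:
  plan:
    - {"grip":1,"slide":[0,0.2,23.4],"twist":[0,0,0]}
    - {"grip":1,"slide":[0,0.2,23.4],"twist":[0,0,0]}
    - {"grip":1,"slide":[0,0.2,23.4],"twist":[0,0,0]}
    - {"grip":1,"slide":[0,0,12],"twist":[0,0,0]}
    - {"grip":1,"slide":[0,0,12],"twist":[0,0,0]}

```text
time: 29.55
ee_pos: [0.4831, 0.2317, 0.0192]
tool_rot: [[-0.023, 1.0, 0.015], [0.767, 0.027, -0.641], [-0.642, -0.003, -0.767]]
contact_force: [0.1, 0.3, -1.0]
opening: 0.0852
finger_force: 0.0
```

Emit:
arm_command:
  plan:
    - {"grip":1,"slide":[0,0,4],"twist":[0,0,0]}
    - {"grip":-1,"slide":[0,0,0],"twist":[0,0,0]}
    - {"grip":-1,"slide":[0,0,0],"twist":[0,0,0]}
    - {"grip":-1,"slide":[0,0,0],"twist":[0,0,0]}
    - {"grip":-1,"slide":[0,0,0],"twist":[0,0,0]}
    - {"grip":-1,"slide":[0,0,0],"twist":[0,0,0]}

```text
time: 30.15
ee_pos: [0.4832, 0.2302, 0.0164]
tool_rot: [[-0.023, 1.0, 0.017], [0.766, 0.029, -0.642], [-0.643, -0.002, -0.766]]
contact_force: [-1.2, 3.0, 3.7]
opening: 0.0493
finger_force: 60.0
```

```bash
python3 - <<'E'
from bpose import *
o=get_obs(); org=np.array([.4805,.2672,0]);d=(o['ee_pos']-org)@RP*1000;print(d,o['opening'],o['finger_force'],o['contact_force'],RP.T@o['tool_rot']*100)
bracket(org,('scene',))
# targets: bend at press (-66.. ) ; TCP offset d
R0=o['tool_rot']; e=inP(o['ee_pos'])
p,R=rows(o['ee_pos']+[0,0,.085],R0,3)
pre=W([-66-75+d[0],0+d[1],50+8+d[2]]); p,R=rows(pre,tool(40),6,p,R)
p,R=rows(W([-66-3+d[0],d[1],50+7+d[2]]),tool(40),4,p,R)
E
```

```text
[37.   1.5 16.4] 0.04933337723192929 60.0286515802145 [-1.2  3.   3.7] [[-76.6   0.4  64.3]
 [  0.1 100.   -0.4]
 [-64.3  -0.2 -76.6]]
scene 170 dx,dy,yaw,dz [ 0.1  0.3 -0.   1.9] inl 0.94 world [0.5 0.3 0. ]
n 3 slide [-18.2, -0.1, -21.7] |28| twist [-0.0, -0.0, 0.0] |0.0deg|
n 6 slide [-30.3, 5.5, 31.2] |44| twist [-0.0007, -0.0, -0.0002] |0.0deg|
n 4 slide [-13.6, -0.0, 11.8] |18| twist [0.0, 0.0, 0.0] |0.0deg|
```

Emit:
arm_command:
  plan:
    - {"grip":-1,"slide":[-18.2,0,-21.7],"twist":[0,0,0]}
    - {"grip":-1,"slide":[-18.2,0,-21.7],"twist":[0,0,0]}
    - {"grip":-1,"slide":[-18.2,0,-21.7],"twist":[0,0,0]}
    - {"grip":-1,"slide":[-30.3,5.5,31.2],"twist":[0,0,0]}
    - {"grip":-1,"slide":[-30.3,5.5,31.2],"twist":[0,0,0]}
    - {"grip":-1,"slide":[-30.3,5.5,31.2],"twist":[0,0,0]}
    - {"grip":-1,"slide":[-30.3,5.5,31.2],"twist":[0,0,0]}

```text
time: 30.9
ee_pos: [0.5091, 0.0558, 0.0817]
tool_rot: [[-0.025, 1.0, 0.015], [0.766, 0.029, -0.642], [-0.642, -0.005, -0.767]]
contact_force: [0.8, 0.5, -1.9]
opening: 0.0495
finger_force: 61.6
```

Emit:
arm_command:
  plan:
    - {"grip":-1,"slide":[-20,5,21],"twist":[0,0,0]}
    - {"grip":-1,"slide":[0,0,0],"twist":[0,0,0]}

```text
time: 31.1
ee_pos: [0.5143, 0.0254, 0.0782]
tool_rot: [[-0.022, 1.0, 0.01], [0.766, 0.023, -0.643], [-0.643, -0.007, -0.766]]
contact_force: [-0.3, -0.3, -1.3]
opening: 0.0491
finger_force: 61.1
```

```bash
cat > ins.py <<'E'
from bpose import *
from fit import cloud,fit
import sys
o=get_obs(); d=np.array([37.,0,16.4]); e=inP(o['ee_pos']); print('bend in press',e-d,o['contact_force'],o['opening']*1e3,RP.T@o['tool_rot'][:,2]*100)
org=o['ee_pos']-RP@d/1000; bracket(org,('scene','side','wrist'))
E
python3 ins.py; python3 - <<'E'
from bpose import *
from fit import *
# refit press with wrist+side now: keep only z>.04 points away from the tool
S=[np.load('sceneP.npy'),np.load('sideP.npy')]
for n,A in zip('sd',S):
    Q=toP(A,PR+[0])*1000
    for nm,m,ax in (('headfront x=-25',(Q[:,2]>155)&(Q[:,2]<230)&(abs(Q[:,1])<28)&(Q[:,0]<-10),0),('ram y',(Q[:,2]>245)&(Q[:,2]<300)&(abs(Q[:,1])<20)&(abs(Q[:,0])<20),1),('ram x',(Q[:,2]>245)&(Q[:,2]<300)&(abs(Q[:,1])<20)&(abs(Q[:,0])<20),0),('plate y',(abs(Q[:,2]-50)<6)&(Q[:,0]<-75)&(Q[:,0]>-92)&(abs(Q[:,1])<60),1),('plate x',(abs(Q[:,2]-50)<4)&(Q[:,0]<-60)&(abs(Q[:,1])<40),0)):
        print(n,nm,m.sum(),np.percentile(Q[m,ax],[3,50,97]) if m.any() else '')
o=get_obs(); e=inP(o['ee_pos']); d=np.array([37.,0,16.4])
p,R=rows(W(np.array([-80,1,58])+d),tool(40),3)
p,R=rows(W(np.array([-78,1,53])+d),tool(40),1,p,R)
p,R=rows(W(np.array([-68,1,52.5])+d),tool(40),4,p,R)
E
```

```text
bend in press [-194.9   -6.6   61.8] [-0.3 -0.3 -1.3] 49.13239328286403 [ 64.3  -1.1 -76.6]
scene 152 dx,dy,yaw,dz [-0.4  1.4 -0.1  1.2] inl 0.93 world [0.5 0.1 0.1]
wrist 18068 dx,dy,yaw,dz [-1.   0.  -0.   3.3] inl 0.96 world [0.5 0.1 0.1]
s headfront x=-25 216 [-28.3 -22.8 -15.6]
s ram y 89 [-9.4  3.9 10.1]
s ram x 89 [-15.3 -10.2   3.6]
s plate y 60 [-41.8   3.   41.1]
s plate x 106 [-98.1 -83.4 -63.2]
d headfront x=-25 250 [-28.2 -22.7 -16.9]
d ram y 77 [-9.5 -0.9  8.6]
d ram x 77 [-14.2  -9.9   3.3]
d plate y 98 [-42.3  -2.7  41.7]
d plate x 147 [-96.9 -83.1 -64.2]
n 3 slide [-29.2, 2.4, 26.5] |39| twist [-0.0022, -0.0002, -0.0002] |0.1deg|
n 1 slide [1.7, -0.0, 5.1] |5| twist [0.0, 0.0, 0.0] |0.0deg|
n 4 slide [-1.8, 0.0, 1.7] |3| twist [0.0, 0.0, 0.0] |0.0deg|
```

Emit:
arm_command:
  plan:
    - {"grip":-1,"slide":[-29.2,2.4,26.5],"twist":[-0.002,0,0]}
    - {"grip":-1,"slide":[-29.2,2.4,26.5],"twist":[-0.002,0,0]}
    - {"grip":-1,"slide":[-29.2,2.4,26.5],"twist":[-0.002,0,0]}
    - {"grip":-1,"slide":[0,0,0],"twist":[0,0,0]}
    - {"grip":-1,"slide":[0,0,0],"twist":[0,0,0]}

```text
time: 31.75
ee_pos: [0.5261, -0.089, 0.0748]
tool_rot: [[-0.024, 1.0, 0.021], [0.766, 0.032, -0.642], [-0.642, 0.001, -0.766]]
contact_force: [0.6, 0.6, -1.7]
opening: 0.0491
finger_force: 61.1
```

```bash
python3 ins.py; python3 - <<'E'
from bpose import *
d=np.array([37.,0,16.4])
p,R=rows(W(np.array([-78,1,53])+d),tool(40),2)
p,R=rows(W(np.array([-68,1,52.5])+d),tool(40),3,p,R)
E
```

```text
bend in press [-80.2   1.5  58.4] [ 0.6  0.6 -1.7] 49.113664846820086 [ 64.2   0.  -76.6]
scene 229 dx,dy,yaw,dz [-0.8 -2.5  0.   4.5] inl 0.64 world [ 0.5 -0.1  0.1]
wrist 18057 dx,dy,yaw,dz [ 0.7 -0.8  0.   0.6] inl 0.96 world [ 0.5 -0.1  0.1]
n 2 slide [0.5, -0.4, 3.1] |3| twist [0.0008, -0.0, 0.0004] |0.1deg|
n 3 slide [-2.4, 0.0, 2.3] |3| twist [0.0, 0.0, 0.0] |0.0deg|
```

Emit:
arm_command:
  plan:
    - {"grip":-1,"slide":[0.5,-0.3,3.1],"twist":[0,0,0]}
    - {"grip":-1,"slide":[0.5,-0.3,3.1],"twist":[0,0,0]}
    - {"grip":-1,"slide":[-2.4,0,2.3],"twist":[0,0,0]}
    - {"grip":-1,"slide":[-2.4,0,2.3],"twist":[0,0,0]}
    - {"grip":-1,"slide":[-2.4,0,2.3],"twist":[0,0,0]}
    - {"grip":-1,"slide":[-1,0,0.9],"twist":[0,0,0]}

```text
time: 32.5
ee_pos: [0.5261, -0.1032, 0.0689]
tool_rot: [[-0.022, 1.0, 0.021], [0.767, 0.031, -0.641], [-0.641, 0.002, -0.768]]
contact_force: [-2.8, 11.2, 3.1]
opening: 0.0491
finger_force: 62.4
```

```bash
python3 ins.py
```

```text
bend in press [-66.    1.1  52.5] [-2.8 11.2  3.1] 49.11620206247719 [ 64.1   0.1 -76.8]
scene 233 dx,dy,yaw,dz [-0.3  1.8  0.   4.6] inl 0.61 world [ 0.5 -0.1  0.1]
wrist 18057 dx,dy,yaw,dz [ 1.6 -0.4 -0.  -0.1] inl 0.96 world [ 0.5 -0.1  0.1]
```

The leg end has touched the stop (11 N). I back off about 1.5 mm, lower, release and withdraw.

Emit:
arm_command:
  plan:
    - {"grip":-1,"slide":[1.3,0,-1.1],"twist":[0,0,0]}
    - {"grip":-1,"slide":[0.7,0,0.8],"twist":[0,0,0]}
    - {"grip":-1,"slide":[0.7,0,0.8],"twist":[0,0,0]}
    - {"grip":-1,"slide":[0,0,0],"twist":[0,0,0]}

```text
time: 33.05
ee_pos: [0.5257, -0.1025, 0.0665]
tool_rot: [[-0.024, 1.0, 0.02], [0.765, 0.031, -0.643], [-0.643, 0.0, -0.766]]
contact_force: [-0.0, 0.4, -1.8]
opening: 0.0496
finger_force: 61.6
```

```bash
python3 ins.py
```

```text
bend in press [-66.7   0.7  50.1] [-0.   0.4 -1.8] 49.56204107539972 [ 64.3  -0.1 -76.6]
scene 241 dx,dy,yaw,dz [-0.7 -1.6  0.   4. ] inl 0.61 world [ 0.5 -0.1  0.1]
wrist 18082 dx,dy,yaw,dz [ 1.6 -0.2  0.   0.1] inl 0.96 world [ 0.5 -0.1  0.1]
```

Emit:
arm_command:
  plan:
    - {"grip":-1,"slide":[0.4,0,0.5],"twist":[0,0,0]}
    - {"grip":1,"slide":[0,0,0],"twist":[0,0,0]}
    - {"grip":1,"slide":[0,0,0],"twist":[0,0,0]}
    - {"grip":1,"slide":[0,0,0],"twist":[0,0,0]}
    - {"grip":1,"slide":[0,0,0],"twist":[0,0,0]}
    - {"grip":1,"slide":[0,0,-35],"twist":[0,0,0]}
    - {"grip":1,"slide":[0,0,-48],"twist":[0,0,0]}
    - {"grip":1,"slide":[0,0,-48],"twist":[0,0,0]}

```text
time: 34.0
ee_pos: [0.5225, -0.0175, 0.1672]
tool_rot: [[-0.024, 1.0, 0.019], [0.765, 0.031, -0.643], [-0.643, -0.001, -0.766]]
contact_force: [0.9, -0.0, 0.3]
opening: 0.0851
finger_force: 0.0
```

```bash
python3 - <<'E'
from bpose import *
o=get_obs(); print(inP(o['ee_pos']),o['contact_force'],o['opening'])
bracket(W([-66.7,.7,50]),('scene','side','wrist'))
p,R=rows(W([-190,50,330]),tool(20),5); p,R=rows(W([-86,90,355]),tool(0),4,p,R)
E
```

```text
[-114.7    0.2  167.2] [ 0.9 -0.   0.3] 0.08507693746452911
scene 389 dx,dy,yaw,dz [-1.1 -0.8  0.   5. ] inl 0.68 world [ 0.5 -0.1  0.1]
side 96 dx,dy,yaw,dz [37.  -7.9 -1.   5.9] inl 0.57 world [ 0.5 -0.1  0.1]
wrist 5076 dx,dy,yaw,dz [ 1.1 -0.2 -0.  -1.1] inl 0.87 world [ 0.5 -0.1  0.1]
n 5 slide [-4.4, 9.5, -35.1] |37| twist [0.0016, 0.0698, -0.0004] |4.0deg|
n 4 slide [-26.9, 10.0, -0.5] |29| twist [-0.0, 0.0873, -0.0] |5.0deg|
```

Emit:
arm_command:
  plan:
    - {"grip":1,"slide":[-4.4,9.5,-35.1],"twist":[0.0016,0.0698,0]}
    - {"grip":0,"slide":[-4.4,9.5,-35.1],"twist":[0.0016,0.0698,0]}
    - {"grip":-1,"slide":[-4.4,9.5,-35.1],"twist":[0.0016,0.0698,0]}
    - {"grip":-1,"slide":[-4.4,9.5,-35.1],"twist":[0.0016,0.0698,0]}
    - {"grip":-1,"slide":[-4.4,9.5,-35.1],"twist":[0.0016,0.0698,0]}

```text
time: 34.65
ee_pos: [0.5685, 0.0573, 0.3255]
tool_rot: [[-0.029, 1.0, 0.001], [0.94, 0.028, -0.34], [-0.34, -0.009, -0.94]]
contact_force: [1.2, -0.4, -0.7]
opening: 0.0278
finger_force: 0.0
```

Emit:
arm_command:
  plan:
    - {"grip":-1,"slide":[-26.9,10,-0.5],"twist":[0,0.0873,0]}
    - {"grip":-1,"slide":[-26.9,10,-0.5],"twist":[0,0.0873,0]}
    - {"grip":-1,"slide":[-26.9,10,-0.5],"twist":[0,0.0873,0]}
    - {"grip":-1,"slide":[-26.9,10,-0.5],"twist":[0,0.0873,0]}
    - {"grip":-1,"slide":[0,0,0],"twist":[0,0,0]}
    - {"grip":-1,"slide":[0,0,0],"twist":[0,0,0]}

```text
time: 35.25
ee_pos: [0.6114, -0.0476, 0.3487]
tool_rot: [[-0.024, 1.0, -0.01], [1.0, 0.024, -0.0], [0.0, -0.01, -1.0]]
contact_force: [-0.4, -0.1, -0.4]
opening: -0.0
finger_force: 0.0
```

```bash
python3 - <<'E'
from bpose import *
o=get_obs(); print(inP(o['ee_pos']),o['contact_force'],o['opening'],RP.T@o['tool_rot']*100)
p,R=rows(W([-86,90,345]),tool(0),2)
bracket(W([-66.7,.7,50]),('scene','side'))
E
```

```text
[-81.8  88.  348.7] [-0.4 -0.1 -0.4] -1.5577100556968568e-05 [[-100.     0.8   -0. ]
 [   0.8  100.    -1. ]
 [   0.    -1.  -100. ]]
n 2 slide [2.1, 1.0, 1.9] |3| twist [-0.0049, -0.0001, -0.0041] |0.4deg|
scene 396 dx,dy,yaw,dz [-1.5  0.1  0.1  6.1] inl 0.69 world [ 0.5 -0.1  0.1]
side 395 dx,dy,yaw,dz [ 0.2 -0.1 -0.   5.8] inl 0.66 world [ 0.5 -0.1  0.1]
```

Emit:
arm_command:
  plan:
    - {"grip":-1,"slide":[2,1,14],"twist":[-0.005,0,-0.004]}
    - {"grip":-1,"slide":[2,1,15],"twist":[-0.005,0,-0.004]}
    - {"grip":-1,"slide":[9,0,16],"twist":[0,0,0]}
    - {"grip":-1,"slide":[9,0,16],"twist":[0,0,0]}
    - {"grip":-1,"slide":[9,0,17],"twist":[0,0,0]}
    - {"grip":-1,"slide":[3,0,19],"twist":[0,0,0]}
    - {"grip":-1,"slide":[3,0,19],"twist":[0,0,0]}
    - {"grip":-1,"slide":[3,0,19],"twist":[0,0,0]}

```text
time: 36.15
ee_pos: [0.6127, -0.0043, 0.215]
tool_rot: [[-0.037, 0.999, 0.005], [0.999, 0.037, 0.0], [-0.0, 0.005, -1.0]]
contact_force: [0.1, 1.4, 4.4]
opening: -0.0005
finger_force: 1.8
```

Emit:
arm_command:
  plan:
    - {"grip":-1,"slide":[-2,0,14],"twist":[0,0,0]}
    - {"grip":-1,"slide":[-2,0,14],"twist":[0,0,0]}
    - {"grip":-1,"slide":[-2,0,14],"twist":[0,0,0]}
    - {"grip":-1,"slide":[-2,0,6],"twist":[0,0,0]}
    - {"grip":-1,"slide":[-2,0,6],"twist":[0,0,0]}

```text
time: 36.65
ee_pos: [0.6133, -0.0154, 0.1616]
tool_rot: [[-0.036, 0.999, 0.004], [0.999, 0.036, 0.001], [0.001, 0.004, -1.0]]
contact_force: [-0.2, 4.3, 4.6]
opening: 0.0001
finger_force: 2.4
```

Emit:
arm_command:
  plan:
    - {"grip":-1,"slide":[-1,0,5],"twist":[0,0,0]}
    - {"grip":-1,"slide":[-1,0,5],"twist":[0,0,0]}
    - {"grip":-1,"slide":[-1,0,4],"twist":[0,0,0]}
    - {"grip":-1,"slide":[-1,0,4],"twist":[0,0,0]}

```text
time: 37.05
ee_pos: [0.6136, -0.0189, 0.1444]
tool_rot: [[-0.036, 0.999, 0.004], [0.999, 0.036, 0.001], [0.001, 0.004, -1.0]]
contact_force: [-1.4, 6.6, 6.3]
opening: 0.0003
finger_force: 3.9
```

```bash
python3 lev.py
```

```text
[-110.4   91.2  144.4] [-1.4  6.6  6.3]
side 0.55 [231.5, 203.9] q 1.07 1.1
scene 0.77 [236.9, 207.2] q 0.94 3.4
```

Emit:
arm_command:
  plan:
    - {"grip":-1,"slide":[-1.5,0,4],"twist":[0,0,0]}
    - {"grip":-1,"slide":[-1.5,0,4],"twist":[0,0,0]}
    - {"grip":-1,"slide":[-1.5,0,4],"twist":[0,0,0]}
    - {"grip":-1,"slide":[-1.5,0,3],"twist":[0,0,0]}

```text
time: 37.65
ee_pos: [0.6138, -0.0238, 0.1291]
tool_rot: [[-0.035, 0.999, 0.004], [0.999, 0.035, 0.004], [0.003, 0.004, -1.0]]
contact_force: [-1.1, 8.8, 5.7]
opening: 0.0002
finger_force: 4.2
```

Emit:
arm_command:
  plan:
    - {"grip":-1,"slide":[-1,0,3],"twist":[0,0,0]}
    - {"grip":-1,"slide":[-1,0,3],"twist":[0,0,0]}
    - {"grip":-1,"slide":[-0.5,0,2],"twist":[0,0,0]}

```text
time: 37.95
ee_pos: [0.614, -0.0269, 0.1213]
tool_rot: [[-0.036, 0.999, 0.004], [0.999, 0.036, 0.002], [0.002, 0.004, -1.0]]
contact_force: [-1.8, 6.6, 5.6]
opening: 0.0
finger_force: 4.3
```

Emit:
arm_command:
  plan:
    - {"grip":-1,"slide":[0,0,2],"twist":[0,0,0]}
    - {"grip":-1,"slide":[0,0,2],"twist":[0,0,0]}

```text
time: 38.15
ee_pos: [0.6142, -0.028, 0.118]
tool_rot: [[-0.036, 0.999, 0.004], [0.999, 0.036, -0.0], [-0.001, 0.004, -1.0]]
contact_force: [-2.2, 3.6, 10.0]
opening: -0.0001
finger_force: 5.4
```

```bash
python3 lev.py
```

```text
[-101.3   91.5  118. ] [-2.2  3.6 10. ]
side 0.55 [232.7, 205.2] q 1.18 0.6
scene 0.55 [233.4, 214.2] q 1.17 1.7
```

Emit:
arm_command:
  plan:
    - {"grip":-1,"slide":[0,0,2],"twist":[0,0,0]}
    - {"grip":-1,"slide":[0,0,2],"twist":[0,0,0]}

```text
time: 38.55
ee_pos: [0.6144, -0.0289, 0.1157]
tool_rot: [[-0.036, 0.999, 0.004], [0.999, 0.036, -0.002], [-0.002, 0.004, -1.0]]
contact_force: [-5.3, 2.3, 16.0]
opening: -0.0002
finger_force: 7.5
```

Emit:
arm_command:
  plan:
    - {"grip":-1,"slide":[0,0,2],"twist":[0,0,0]}
    - {"grip":-1,"slide":[0,0,0],"twist":[0,0,0]}

```text
time: 38.75
ee_pos: [0.6145, -0.0293, 0.1147]
tool_rot: [[-0.036, 0.999, 0.004], [0.999, 0.036, -0.003], [-0.003, 0.004, -1.0]]
contact_force: [-6.6, 3.8, 17.3]
opening: 0.0001
finger_force: 8.0
```

The lower stop is reached (17 N, same place as the first time). I let the lever up again and go clear.

Emit:
arm_command:
  plan:
    - {"grip":-1,"slide":[6,0,-24],"twist":[0,0,0]}
    - {"grip":-1,"slide":[6,0,-24],"twist":[0,0,0]}
    - {"grip":-1,"slide":[6,0,-24],"twist":[0,0,0]}
    - {"grip":-1,"slide":[4,0,-24],"twist":[0,0,0]}
    - {"grip":-1,"slide":[-9,0,-30],"twist":[0,0,0]}
    - {"grip":-1,"slide":[-10,0,-30],"twist":[0,0,0]}
    - {"grip":-1,"slide":[-10,0,-30],"twist":[0,0,0]}
    - {"grip":-1,"slide":[-7,0,-35],"twist":[0,0,0]}

```text
time: 39.55
ee_pos: [0.6128, -0.0445, 0.3307]
tool_rot: [[-0.034, 0.999, 0.0], [0.999, 0.034, -0.003], [-0.003, 0.0, -1.0]]
contact_force: [0.4, -0.0, -0.2]
opening: 0.0
finger_force: 0.0
```

Emit:
arm_command:
  plan:
    - {"grip":-1,"slide":[0,0,-35],"twist":[0,0,0]}
    - {"grip":-1,"slide":[0,0,-30],"twist":[0,0,0]}
    - {"grip":-1,"slide":[45,0,0],"twist":[0,0,0]}
    - {"grip":-1,"slide":[45,0,0],"twist":[0,0,0]}
    - {"grip":-1,"slide":[45,0,0],"twist":[0,0,0]}
    - {"grip":-1,"slide":[45,0,0],"twist":[0,0,0]}

```text
time: 40.15
ee_pos: [0.6071, 0.1376, 0.3956]
tool_rot: [[-0.034, 0.999, 0.004], [0.999, 0.034, -0.004], [-0.004, 0.003, -1.0]]
contact_force: [0.4, 0.4, -0.4]
opening: -0.0001
finger_force: 0.0
```

```bash
python3 lev.py; python3 - <<'E'
from bpose import *
bracket(W([-66.7,.7,50]),('scene','side','wrist'))
b=viewer.camera('scene');s=viewer.camera('side')
cv2.imwrite('pics/end.png',cv2.resize(np.hstack([b['color'][145:225,195:275],s['color'][140:220,225:305]])[:,:,::-1],(800,400),interpolation=cv2.INTER_CUBIC))
print(get_obs()['ee_pos'])
E
```

```text
[-267.    89.7  395.6] [ 0.4  0.4 -0.4]
side 0.61 [232.1, 159.6] q 0.02 1.1
scene 0.53 [275.0, 307.2] q 1.39 100.5
scene 0.52 [229.0, 164.1] q 0.05 1.9
scene 397 dx,dy,yaw,dz [-1.3 -1.5  0.   6.6] inl 0.69 world [ 0.5 -0.1  0.1]
side 390 dx,dy,yaw,dz [-0.1 -0.1  0.   5.9] inl 0.68 world [ 0.5 -0.1  0.1]
wrist 1102 dx,dy,yaw,dz [ 0.9 -0.9 -0.  -1. ] inl 0.87 world [ 0.5 -0.1  0.1]
[0.6 0.1 0.4]
```

View pics/end.png

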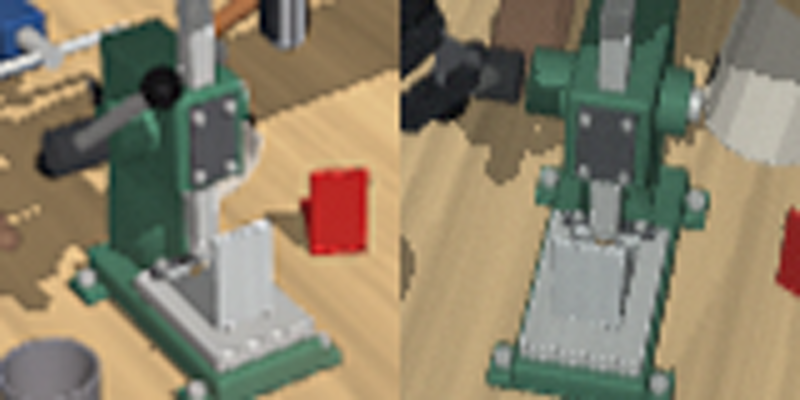

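The lever is up (knob at left (160,88)). The bracket stands square on the plate (left (243,275), right (592,275)) and the arm is clear, so I hand in.

```bash
python3 -c "
from cell import *
print(arm.job_done())"
```

```text
the job is handed in; nothing more can be done
None
```

I drove both bushes to the lever's lower stop and handed the job in at about 40 s of the 72 s limit. The bracket sits square on leg 2, about 1 mm short of the stop bar, with the lever up and the arm clear; the hand-in gave no verdict. Bush 1's depth was checked by camera (about 2–3 mm proud), but bush 2's is inferred from matching lever travel and force.

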